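Lay down a carton and fill it with weighed shiitake

TASK

On the mushroom farm's packing bench, push the top of the standing carton so that it topples over the edge of the packing board and lies on its back on the board, open side up. Then load every loose mushroom onto the weighing scoop while it sits on the scale, carry the loaded scoop level to the carton without spilling and tip it nose-down over the carton so that all the mushrooms end up inside, with the carton still on its back on the board. Finally put the empty scoop back in the middle of the scale, flat, and do not disturb the grow block, spray bottle or mug.

Things in the scene. Friction and masses are not known exactly. Their poses are not given: they have to be found in the camera images.
- carton: Hollow brown cardboard carton, 200 mm tall (z), 150 wide (y), 80 deep (x), walls 6, 0.25 kg; front face (-x) fully open. Starts on end, open side to the robot, back foot about 3 mm from the board's near edge. Origin: centre of underside. Push the top panel's front edge towards its +x: past about 25 degrees it falls by itself. Laid down: x points down, z along the board, mouth 92 mm over the bench
- carton_mouth (a point): Centre of the carton's open face (188 x 138 mm clear opening), 40 mm in front of and 100 mm above the carton's origin in its own frame
- board: Fixed plywood packing board, 220 mm (x) by 190 mm (y), 12 mm thick, on the bench. Origin: centre of its underside. The carton stands before its -x edge; the carton laid down lies centred within about 60 mm of its centre, its length along the board's x
- scale: Fixed bench scale, 170 x 160 mm, with a flat steel platter 150 x 150 mm whose top is 50 mm above the bench. Origin: centre of its underside
- scale_top (a point): Centre of the scale platter's top face, where the scoop sits at the start (its origin on this point within 5 mm)
- scoop: Aluminium scoop, 0.22 kg: pan 134 mm long (x), 144 wide (y), floor 4 thick; back and side walls 4 thick, their top 30 mm over the underside; front (+x) open. Straight black handle, 20 wide, 24 high, sticks out 90 mm behind the back wall along -x, free of the scale, centre line 30 mm above the underside. Origin: centre of the pan's underside; z up. Nose-heavy in the hand: grip firmly
- scoop_grip (a point): Point in the middle of the scoop's handle, 105 mm behind (-x) and 30 mm above the scoop's origin: grip here across the handle's 20 mm width
- scoop_lip (a point): Middle of the scoop's front edge, 67 mm ahead (+x) of its origin. Mushrooms slide off over it when the scoop is tipped about 50 degrees nose-down
- mushroom1: Shiitake mushroom, 40 g: round cap, diameter 50 mm, 20 thick; straight stem, diameter 16, 34 long. Starts upside down on the bench between scale and board: cap below, stem up, 54 mm high in all. Origin: middle of the cap's outer face (lowest point when stem up); z along the stem, away from the cap. May be absent
- mushroom2: Shiitake mushroom, 40 g: round cap, diameter 50 mm, 20 thick; straight stem, diameter 16, 34 long. Starts upside down on the bench between scale and board: cap below, stem up, 54 mm high in all. Origin: middle of the cap's outer face (lowest point when stem up); z along the stem, away from the cap. May be absent
- mushroom3: Shiitake mushroom, 40 g: round cap, diameter 50 mm, 20 thick; straight stem, diameter 16, 34 long. Starts upside down on the bench between scale and board: cap below, stem up, 54 mm high in all. Origin: middle of the cap's outer face (lowest point when stem up); z along the stem, away from the cap. May be absent
- mushroom4: Shiitake mushroom, 40 g: round cap, diameter 50 mm, 20 thick; straight stem, diameter 16, 34 long. Starts upside down on the bench between scale and board: cap below, stem up, 54 mm high in all. Origin: middle of the cap's outer face (lowest point when stem up); z along the stem, away from the cap. May be absent
- mushroom5: Shiitake mushroom, 40 g: round cap, diameter 50 mm, 20 thick; straight stem, diameter 16, 34 long. Starts upside down on the bench between scale and board: cap below, stem up, 54 mm high in all. Origin: middle of the cap's outer face (lowest point when stem up); z along the stem, away from the cap. May be absent
- grow_block: Brown grow block, a log 190 mm long and 90 mm thick lying on the bench beyond the work; leave alone. Origin: centre of its underside
- spray_bottle: White bottle, 60 mm in diameter, 170 mm tall, standing beside the work; leave alone. Origin: centre of its underside
- mug: White mug, 80 mm in diameter, 90 mm tall, standing beside the work; leave alone. Origin: centre of its underside
Mind the look-alikes: they are no part of the job. Of the things like the carton, leave any that is green; of the rest the smaller one is meant.

How it is judged:
By the outcome, as a careful person would: the job done as asked, in the order asked, and still so for the second after the job is handed in, with the robot touching nothing.
Of mushroom1, mushroom2, mushroom3, mushroom4, mushroom5 only 3 to 5 are there at a start; the rules pass over those that are not, and their reading is None.
At some moment in a run one of mushroom1, mushroom2, mushroom3, mushroom4, mushroom5 may be knocked a few centimetres aside while the robot is not near it.
Once in a run the grip may slacken for a moment while it holds something.
It also fails if it takes over 210 s, if anything falls off the work surface, if the arm or the gripper's body presses on something with over 40 N, if the wrist force passes 120 N, or if a joint passes its speed limit or range.

ROBOT

A 6-joint arm with a two-finger parallel gripper is mounted at the origin on the work surface. World frame = base frame: x ahead of the robot, y to its left, z up, the work surface at z = 0. Lengths are in m, angles in degrees, forces in N, time in s.
With the tool pointing down it reaches from about 0.4 to 0.825 m from the base axis. Payload 7 kg.
Tool frame: the origin (TCP) lies on the front face of the gripper's body, between the roots of the fingers; the fingertips stand 66 mm ahead of it and the grasp point (between the pads) lies 47 mm ahead of it; z points along the fingers, y is the line along which they close (so a half turn about z gives the same grasp; the last joint's range is limited). The gripper opens to 88 mm and grips with 3 to 60 N. Pads are 19 mm wide; open, the fingers measure 130 mm over their backs; the gripper's body (78 mm by 193 mm) begins 47 mm behind the grasp point.
Start: joints at [89.33, 20.546, 0.682, 0, -70.136, -16.507], TCP at [0.199, 0.645, 0.292] pointing down, gripper open.
Joint ranges: [-176.03, 176.03], [-82.01, 121.73], [-58.28, 71.71], [-173.87, 95.51], [-174.79, -0.11], [-173.66, 173.66]. Speed limits (degrees/s): [136.94, 136.94, 172.46, 180, 180, 180].

INTERFACE

Orientations are given as [roll, pitch, yaw] about the fixed x, y, z axes, in that order (R = Rz(yaw) Ry(pitch) Rx(roll)).
In Python, from plant import ctrl gives the robot as it stands.
- The arm moves only by the tool send_rows, never from a script. Its argument "deltas" is a list of rows, each a list of 2 entries, a list of its own where there are three numbers: the shift along the tool's x, y, z each as a share of 800 mm, from -1 to 1, then the turn about the tool's z as a share of 90 degrees, from -1 to 1. A call has exactly 5 rows; each row is the pose to reach, as a shift and turn from the pose commanded when the call began, along the tool's axes at that moment; what a row does not reach only later rows make up. A row lasts 1/12 s, in which the tool goes at most 41.7 mm and 7.16 degrees, less where a joint would pass 70% of its speed; a pose out of reach is approached as far as the arm can. A call with a number of a shift or a turn outside -1 to 1 is refused whole. A call with a gripper value outside its range is refused whole. "gripper" is the opening, from 0 (shut) to 1 (fully open), set as the call begins (left out, the last holds). The fingers move at their own pace and stop on an object; the grip force is fixed at half the most. Time passes only in rows, so rows that repeat a pose let the fingers close, or fill a call up. It gives the time, the measured TCP pose, the force, the opening and the grip force at its end, in the units of the state.
- ctrl.get_obs(): the state, without advancing time (a new reading comes with each control period).
- ctrl.snapshot(name): name is "scene" or "top" or "wrist"; returns a dict with "color" (480x640x3 uint8, red, green, blue), "vertical_fov" (degrees; the focal length in pixels is half the picture's height over the tangent of half this angle, whatever the lens; pixels are square), "cx", "cy" (the principal point, pixels), "rvec" (rotation vector, rad) and "tvec" (3), from world to camera coordinates, as OpenCV has them. Camera axes: x right, y down, z forward; pixel columns grow to the right and rows downward; lengths in m; the calibration is good to about 2 mm. A picture is of the moment at which its call begins. There is no depth.
- ctrl.close_job(): hands the job in; it is judged then, once.
Trained networks look in a picture, given as the dict that the camera call returned (one of the last four; its "shot" number tells which), for a name from the list of things; names that differ only in an ending like _2 or _b are one class to them, and where a whole thing is asked for, a point or a joint stands for the part that bears it (a point fixed in the world has none). Each returns a list of dicts, best first, with "conf" (0 to 1); they miss things now and then, are a little off and sometimes report something else, mostly with a low value. They report only what shows in the picture. A call takes as long as a camera call. They do not tell look-alikes from the thing itself.
- ctrl.boxes_of(picture, thing): "xy" ([column, row] as shares, 0 to 1, of the picture: columns of its width, rows of its height, amid what is visible of it).
- ctrl.cut_out(picture, thing): "pixels" (480x640 bool, what is visible of it) and "xy" ([column, row] as shares, 0 to 1, of the picture: columns of its width, rows of its height, amid what is visible of it).
The state is a dict: "clock": time; "joint_pos": joint angles; "qvel": joint speeds; "tau": joint torques, N m; "tool_pos": TCP position; "orientation": TCP orientation; "force": force on the tool from outside, world axes, zero at the start; "moment": the same for the moment, N m; "opening": finger opening in m; "gripper_force": force on a finger pad.
Only numpy, scipy, OpenCV 4.12 (cv2) and the standard library are available. Lean on these libraries where they do the work, as an engineer would, in place of code of your own. Each camera call takes 0.05 s, during which the arm holds its last target. There are 200 camera calls.

## Working session

There is one attempt and no reset: what is moved stays moved. The work goes in short steps, Python scripts to look and compute and a tool call to move; the robot and the scene stay as the last step left them, time stands still between calls to the robot, and variables do not carry over. Pictures are saved under pics/ and viewed, at most 14 in all, crops included, and the job is handed in when it is done.

Besides the shell and the picture viewer there is one more tool, called after "Emit:" as name(argument=value, ...) on one line, values as JSON. send_rows: Moves the arm, as the interface text tells. Shift numbers are shares of 800 mm and turn numbers shares of 90 degrees, none past 1 either way. Its arguments: {"type":"object","properties":{"deltas":{"type":"array","items":{"type":"array"}},"gripper":{"type":"number"}},"required":["deltas"]}

```bash
ls; mkdir -p pics
cat > h.py <<'E'
import numpy as np,cv2
from plant import ctrl
def K(p):
    f=240/np.tan(np.radians(p["vertical_fov"])/2)
    return np.array([[f,0,p["cx"]],[0,f,p["cy"]],[0,0,1]])
def proj(p,X): return cv2.projectPoints(np.float64(X).reshape(-1,3),np.float64(p["rvec"]),np.float64(p["tvec"]),K(p),None)[0].reshape(-1,2)
def P(p): return K(p)@np.c_[cv2.Rodrigues(np.float64(p["rvec"]))[0],np.float64(p["tvec"])]
def onz(p,uv,z):
    M=P(p);H=np.c_[M[:,0],M[:,1],M[:,2]*z+M[:,3]]
    return cv2.perspectiveTransform(np.float64(uv).reshape(-1,1,2),np.linalg.inv(H)).reshape(-1,2)
def tri(p,a,q,b):
    X=cv2.triangulatePoints(P(p),P(q),np.float64(a).reshape(2,1),np.float64(b).reshape(2,1));return (X[:3]/X[3]).ravel()
def save(p,n): cv2.imwrite(f"pics/{n}.png",p["color"][:,:,::-1])
def px(d): return np.array(d["xy"])*[640,480]
E
python3 - <<'E'
from h import *
np.set_printoptions(precision=3,suppress=True)
o=ctrl.get_obs();print({k:np.round(v,3) for k,v in o.items()})
for n in ["scene","top"]:
    p=ctrl.snapshot(n);save(p,n+"0")
    print(n,p.keys(),p["vertical_fov"],p["cx"],p["cy"],p["rvec"],p["tvec"])
    for t in ["carton","board","scale","scoop","scoop_grip","mushroom1","grow_block","spray_bottle","mug"]:
        for d in ctrl.boxes_of(p,t): print(n,t,round(d["conf"],2),px(d),onz(p,px(d),{"mushroom1":.05,"scoop":.06,"scoop_grip":.08,"carton":.1}.get(t,0))[0])
E
```

```text
pics
{'clock': np.float64(0.0), 'joint_pos': array([ 89.329,  20.592,   0.634,  -0.021, -70.137, -16.508]), 'qvel': array([-0.018, -0.026, -0.011,  0.001,  0.014,  0.029]), 'tau': array([ -0.   , -58.271,  29.306,   6.997,   0.007,  -0.   ]), 'tool_pos': array([0.199, 0.645, 0.291]), 'orientation': array([179.903,  -0.008, -17.185]), 'force': array([0.164, 0.25 , 0.56 ]), 'moment': array([ 0.049,  0.003, -0.036]), 'gripper_force': np.float64(0.0), 'opening': np.float64(0.088)}
scene dict_keys(['color', 'vertical_fov', 'cx', 'cy', 'rvec', 'tvec', 'shot']) 44.43702417687244 327.1951085068761 243.66755744537488 [ 1.483  2.146 -0.808] [ 0.145 -0.259  1.756]
scene carton 0.78 [527.488 388.08 ] [0.671 0.514]
scene carton 0.77 [478.208 173.28 ] [0.082 0.304]
scene carton 0.63 [537.792 318.096] [0.497 0.512]
scene carton 0.62 [453.184 253.488] [0.382 0.303]
scene board 0.59 [414.272 332.592] [0.559 0.268]
scene scale 0.96 [193.088 280.992] [ 0.607 -0.278]
scene scoop 0.59 [194.496 245.808] [ 0.547 -0.296]
scene scoop_grip 0.86 [192.128 247.008] [ 0.567 -0.288]
scene scoop_grip 0.38 [535.872 
[... 836 characters left out ...]
 0.41 [345.728 192.72 ] [ 0.592 -0.054]
top board 0.87 [225.216 208.08 ] [0.563 0.268]
top scale 0.71 [421.888 225.6  ] [ 0.518 -0.265]
top scoop 0.66 [437.696 208.608] [ 0.557 -0.296]
top scoop 0.33 [325.312 114.816] [ 0.804 -0.002]
top scoop_grip 0.73 [434.368 207.312] [ 0.558 -0.284]
top scoop_grip 0.43 [225.28  209.184] [0.55  0.254]
top mushroom1 0.84 [344.    191.184] [ 0.603 -0.052]
top mushroom1 0.58 [299.328 191.904] [0.601 0.065]
top mushroom1 0.56 [337.408 248.112] [ 0.453 -0.035]
top mushroom1 0.51 [319.872 215.088] [0.54  0.011]
top grow_block 0.91 [326.592 116.208] [ 0.817 -0.006]
top spray_bottle 0.71 [131.2  226.32] [0.512 0.521]
top mug 0.61 [521.92  232.896] [ 0.499 -0.536]
```

View pics/scene0.png

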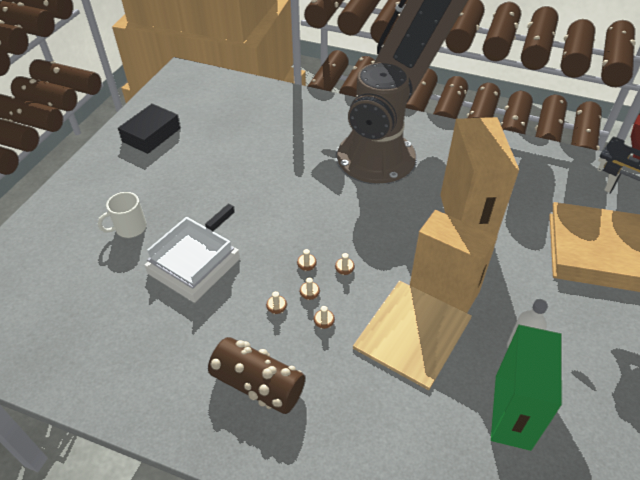

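View pics/top0.png

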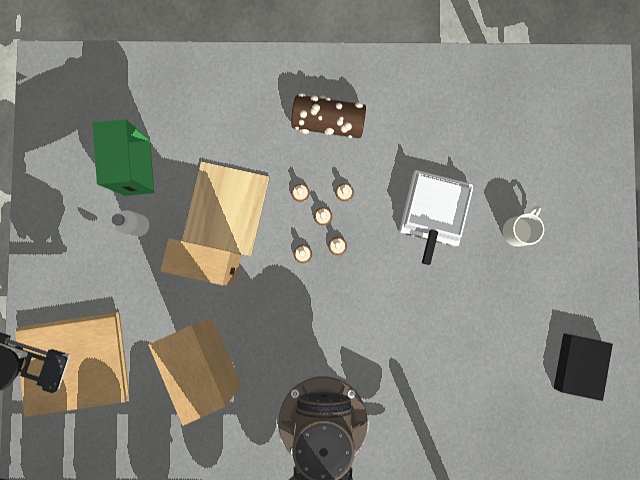

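Run:
```python
from h import *
np.set_printoptions(precision=3,suppress=True)
a=cv2.imread("pics/top0.png")[140:440,100:300]; b=cv2.imread("pics/scene0.png")[100:400,330:530]
cv2.imwrite("pics/crop1.png",np.hstack([cv2.resize(x,(400,600),interpolation=cv2.INTER_CUBIC) for x in (a,b)]))
c=cv2.imread("pics/top0.png")[150:280,380:550]; d=cv2.imread("pics/scene0.png")[190:320,120:290]
cv2.imwrite("pics/crop2.png",np.vstack([cv2.resize(x,None,fx=2.3,fy=2.3,interpolation=cv2.INTER_CUBIC) for x in (c,d)]))
p=ctrl.snapshot("top");q=ctrl.snapshot("scene")
A=[px(d) for d in ctrl.boxes_of(p,"mushroom1") if d["conf"]>.3];B=[px(d) for d in ctrl.boxes_of(q,"mushroom1") if d["conf"]>.3]
print("pics")
for u in A:
    for v in B:
        X=tri(p,u,q,v); e=np.abs(proj(q,X)-v).max()
        if e<6 and .0<X[2]<.08: print(u,v,X,e)
```

```text
pics
[342.784 192.72 ] [277.184 303.696] [ 0.605 -0.052  0.014] 0.6450434703072006
[300.992 255.792] [341.696 263.184] [0.436 0.055 0.018] 2.7124251239585533
[320.768 215.184] [307.584 287.904] [0.544 0.004 0.026] 1.9532188285232337
[299.776 194.208] [325.696 318.912] [0.6   0.066 0.007] 0.25789575801951514
[337.6  245.28] [303.232 261.792] [ 0.464 -0.04   0.014] 1.5525143484754835
```

View pics/crop1.png

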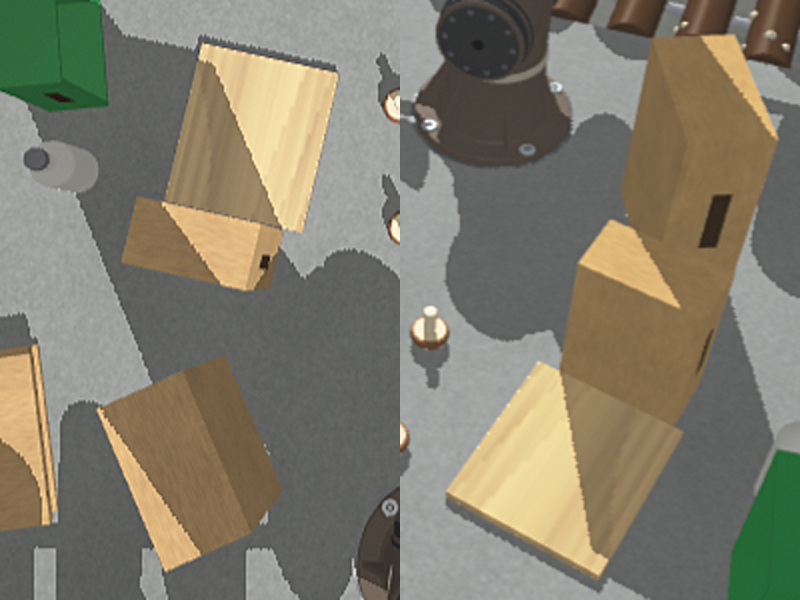

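View pics/crop2.png

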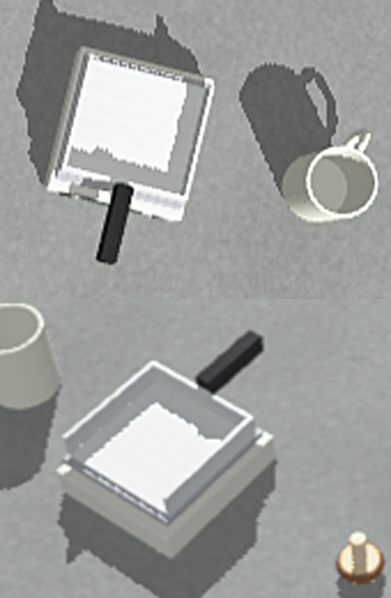

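Run:
```python
from h import *
np.set_printoptions(precision=3,suppress=True)
p=ctrl.snapshot("top");q=ctrl.snapshot("scene")
print("cams",-cv2.Rodrigues(p["rvec"])[0].T@p["tvec"],-cv2.Rodrigues(q["rvec"])[0].T@q["tvec"])
c1=lambda *a:np.array(a)/2+[100,140]; s1=lambda *a:(np.array(a)-[400,0])/2+[330,100]
B=onz(p,c1([203,42],[337,72],[303,232]),.012);print("board far-l,far-r,near-r",B,"centre",(B[0]+B[2])/2, "yaw",np.degrees(np.arctan2(*(B[1]-B[2])[::-1])))
S=onz(q,s1([540,362],[682,432],[600,578],[446,493]),.012);print("board scene",S,S.mean(0))
C=onz(p,c1([137,197],[245,290],[122,262]),.2);print("carton top: far-l,near-r,near-l",C)
C=onz(q,s1([612,221],[680,307],[579,264]),.2);print("carton top scene: ?, far-r.. ",C)
L=onz(p,c1([97,408],[165,570],[280,490],[225,357]),.25);print("big carton",L)
c2=lambda *a:np.array(a)/2.3+[380,150]; s2=lambda *a:(np.array(a)-[0,299])/2.3+[120,190]
W=onz(p,c2([82,48],[212,80]),.08);print("scoop nose L,R",W)
Hd=onz(p,c2([120,185],[107,262]),.092);print("handle top",Hd, np.degrees(np.arctan2(*(Hd[0]-Hd[1])[::-1])))
W=onz(q,s2([152,363],[255,418],[63,437],[165,508]),.08);print("scoop scene backR? ",W)
Hd=onz(q,s2([203,380],[252,337]),.092);print("handle scene",Hd)
m=onz(p,c2([315,190]),.0);print("mug",onz(p,c2([337,182]),.09))
```

```text
cams [0.377 0.008 1.584] [1.324 0.336 1.143]
board far-l,far-r,near-r [[0.689 0.332]
 [0.649 0.15 ]
 [0.433 0.193]] centre [0.561 0.263] yaw -11.244976191915322
board scene [[0.436 0.198]
 [0.476 0.381]
 [0.691 0.337]
 [0.651 0.151]] [0.563 0.267]
carton top: far-l,near-r,near-l [[0.466 0.368]
 [0.358 0.238]
 [0.39  0.383]]
carton top scene: ?, far-r..  [[0.36  0.242]
 [0.46  0.339]
 [0.438 0.224]]
big carton [[0.225 0.394]
 [0.047 0.314]
 [0.136 0.187]
 [0.283 0.251]]
scoop nose L,R [[ 0.653 -0.236]
 [ 0.617 -0.382]]
handle top [[ 0.497 -0.275]
 [ 0.412 -0.26 ]] -9.978912709346329
scoop scene backR?  [[ 0.487 -0.35 ]
 [ 0.519 -0.209]
 [ 0.613 -0.383]
 [ 0.658 -0.238]]
handle scene [[ 0.499 -0.279]
 [ 0.422 -0.26 ]]
mug [[ 0.502 -0.517]]
```

```bash
cat >> h.py <<'E'
def plan(wps,start=None):
    """wps: (x,y,z,yaw,ncalls). prints per call the 5 rows (shares)."""
    import json
    o=ctrl.get_obs()
    c=np.r_[o["tool_pos"],o["orientation"][2]] if start is None else np.float64(start)
    for w in wps:
        n=w[4]; c0=c.copy()
        for i in range(n):
            t=c0+(np.float64(w[:4])-c0)*(i+1)/n
            d=t-c; s,k=np.sin(np.radians(c[3])),np.cos(np.radians(c[3]))
            v=np.array([d[0]*k+d[1]*s,d[0]*s-d[1]*k,-d[2]])/.8; r=-d[3]/90
            v=np.round(v,4); r=round(r,3)
            rows=[[[round(float(a*j/5),4) for a in v],round(r*j/5,3)] for j in range(1,6)]
            print(json.dumps(rows).replace(" ",""))
            e=v*.8; c=c+np.r_[e[0]*k+e[1]*s,e[0]*s-e[1]*k,-e[2],-r*90]
    print("end",np.round(c,4))
E
python3 - <<'E'
from h import *
plan([(.338,.318,.36,-12,3),(.338,.318,.246,-12,1),(.468,.2905,.246,-12,5)])
E
```

```text
[[[0.0191,0.0226,-0.0057],-0.004],[[0.0382,0.0452,-0.0113],-0.008],[[0.0572,0.0679,-0.017],-0.011],[[0.0763,0.0905,-0.0226],-0.015],[[0.0954,0.1131,-0.0283],-0.019]]
[[[0.0184,0.0232,-0.0056],-0.004],[[0.0368,0.0463,-0.0113],-0.008],[[0.0552,0.0695,-0.0169],-0.011],[[0.0736,0.0926,-0.0226],-0.015],[[0.092,0.1158,-0.0282],-0.019]]
[[[0.0177,0.0237,-0.0057],-0.004],[[0.0354,0.0474,-0.0113],-0.008],[[0.0531,0.0712,-0.017],-0.012],[[0.0708,0.0949,-0.0226],-0.016],[[0.0885,0.1186,-0.0283],-0.02]]
[[[0.0,-0.0,0.0285],0.0],[[0.0,-0.0,0.057],0.0],[[0.0,-0.0,0.0855],0.0],[[0.0,-0.0,0.114],0.0],[[0.0,-0.0,0.1425],0.0]]
[[[0.0066,-0.0,0.0],0.0],[[0.0133,-0.0,0.0],0.0],[[0.0199,-0.0,0.0],0.0],[[0.0266,-0.0,0.0],0.0],[[0.0332,-0.0,0.0],0.0]]
[[[0.0066,-0.0,0.0],0.0],[[0.0133,-0.0,0.0],0.0],[[0.0199,-0.0,0.0],0.0],[[0.0266,-0.0,0.0],0.0],[[0.0332,-0.0,0.0],0.0]]
[[[0.0067,-0.0,0.0],0.0],[[0.0133,-0.0,0.0],0.0],[[0.02,-0.0,0.0],0.0],[[0.0266,-0.0,0.0],0.0],[[0.0333,-0.0,0.0],0.0]]
[[[0.0066,-0.0,0.0],0.0],[[0.0133,-0.0,0.0],0.0],[[0.0199,-0.0,0.0],0.0],[[0.0266,-0.0,0.0],0.0],[[0.0332,-0.0,0.0],0.0]]
[[[0.0066,-0.0,0.0],0.0],[[0.0133,-0.0,0.0],0.0],[[0.0199,-0.0001,0.0],0.0],[[0.0266,-0.0001,0.0],0.0],[[0.0332,-0.0001,0.0],0.0]]
end [  0.468    0.2905   0.246  -11.9554]
```

Emit:
send_rows(deltas=[[[0.019, 0.0226, -0.0057], -0.004], [[0.038, 0.0452, -0.0113], -0.008], [[0.057, 0.068, -0.017], -0.011], [[0.076, 0.09, -0.0226], -0.015], [[0.0954, 0.1131, -0.0283], -0.019]], gripper=0.4)

```text
clock: 1.72
tool_pos: [0.2458, 0.5349, 0.315]
orientation: [-180.0, -0.0, -15.4]
force: [0.1, 0.4, 1.0]
opening: 0.06
gripper_force: 0.0
```

Emit:
send_rows(deltas=[[[0.0184, 0.0232, -0.0056], -0.004], [[0.0368, 0.0463, -0.0113], -0.008], [[0.0552, 0.0695, -0.0169], -0.011], [[0.0736, 0.0926, -0.0226], -0.015], [[0.092, 0.1158, -0.0282], -0.019]])

```text
clock: 2.13
tool_pos: [0.2921, 0.4258, 0.3378]
orientation: [-180.0, -0.0, -13.7]
force: [0.5, 0.3, -0.8]
opening: 0.0356
gripper_force: 0.0
```

Emit:
send_rows(deltas=[[[0.0177, 0.0237, -0.0057], -0.004], [[0.0354, 0.0474, -0.0113], -0.008], [[0.0531, 0.0712, -0.017], -0.012], [[0.0708, 0.0949, -0.0226], -0.016], [[0.0885, 0.1186, -0.0283], -0.02]])

```text
clock: 2.55
tool_pos: [0.3382, 0.3168, 0.3605]
orientation: [-180.0, -0.0, -11.9]
force: [0.7, 0.2, -0.6]
opening: 0.035
gripper_force: 0.0
```

Emit:
send_rows(deltas=[[[0, 0, 0.0285], 0], [[0, 0, 0.057], 0], [[0, 0, 0.0855], 0], [[0, 0, 0.114], 0], [[0, 0, 0.1425], 0]])

```text
clock: 2.97
tool_pos: [0.338, 0.3178, 0.2454]
orientation: [-179.9, -0.0, -12.0]
force: [0.2, 0.3, 0.0]
opening: 0.0352
gripper_force: 0.0
```

Emit:
send_rows(deltas=[[[0.0066, 0, 0], 0], [[0.0133, 0, 0], 0], [[0.02, 0, 0], 0], [[0.0266, 0, 0], 0], [[0.0332, 0, 0], 0]])

```text
clock: 3.38
tool_pos: [0.365, 0.3129, 0.2474]
orientation: [-179.9, -0.0, -12.0]
force: [-2.4, -0.4, 0.5]
opening: 0.0353
gripper_force: 0.2
```

Emit:
send_rows(deltas=[[[0.0066, 0, 0], 0], [[0.0133, 0, 0], 0], [[0.02, 0, 0], 0], [[0.0266, 0, 0], 0], [[0.0332, 0, 0], 0]])

```text
clock: 3.8
tool_pos: [0.3905, 0.3068, 0.246]
orientation: [180.0, -0.0, -12.0]
force: [-0.5, 0.6, 0.7]
opening: 0.0348
gripper_force: 0.1
```

Emit:
send_rows(deltas=[[[0.0066, 0, 0], 0], [[0.0133, 0, 0], 0], [[0.02, 0, 0], 0], [[0.0266, 0, 0], 0], [[0.0332, 0, 0], 0]])

```text
clock: 4.22
tool_pos: [0.4165, 0.3013, 0.2459]
orientation: [180.0, 0.0, -12.0]
force: [0.2, -0.5, 0.4]
opening: 0.0351
gripper_force: 0.0
```

Run:
```python
from h import *
p=ctrl.snapshot("scene");cv2.imwrite("pics/push.png",cv2.resize(p["color"][60:420,300:580,::-1],(466,600)))
```

```text
(no output)
```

View pics/push.png

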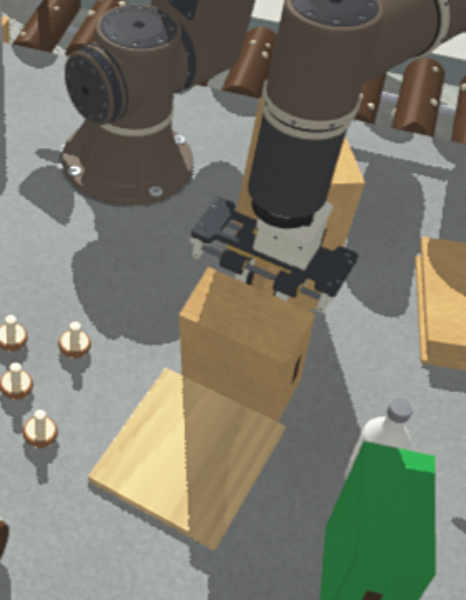

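Emit:
send_rows(deltas=[[[0.0066, 0, 0], 0], [[0.0133, 0, 0], 0], [[0.02, 0, 0], 0], [[0.0266, 0, 0], 0], [[0.0332, 0, 0], 0]])

```text
clock: 4.68
tool_pos: [0.4425, 0.2958, 0.246]
orientation: [-180.0, -0.0, -12.0]
force: [0.3, -0.3, -0.3]
opening: 0.0351
gripper_force: 0.0
```

Emit:
send_rows(deltas=[[[0.0066, 0, 0], 0], [[0.0133, 0, 0], 0], [[0.02, 0, 0], 0], [[0.0266, 0, 0], 0], [[0.0332, 0, 0], 0]])

```text
clock: 5.1
tool_pos: [0.4684, 0.2904, 0.246]
orientation: [180.0, 0.0, -12.0]
force: [-0.7, 0.1, 0.5]
opening: 0.0351
gripper_force: 0.0
```

Emit:
send_rows(deltas=[[[0.0066, 0, 0], 0], [[0.0066, 0, 0], 0], [[0.0066, 0, 0], 0], [[0.0066, 0, 0], 0], [[0.0066, 0, 0], 0]])

```text
clock: 5.52
tool_pos: [0.4729, 0.2894, 0.246]
orientation: [180.0, 0.0, -11.9]
force: [0.3, -0.3, -0.3]
opening: 0.0355
gripper_force: 0.0
```

Run:
```python
from h import *
p=ctrl.snapshot("scene");cv2.imwrite("pics/push2.png",cv2.resize(p["color"][60:420,300:580,::-1],(466,600)))
```

```text
(no output)
```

View pics/push2.png

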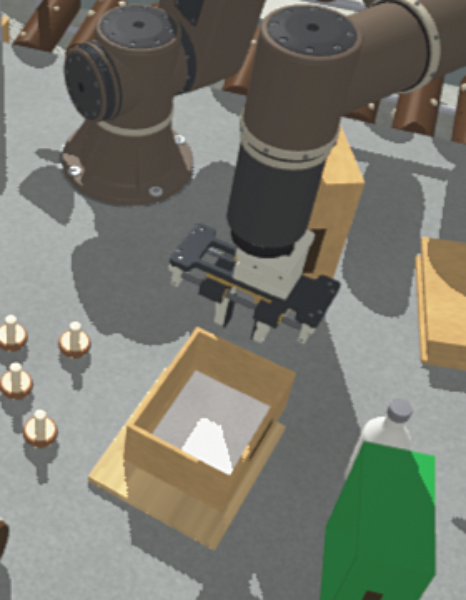

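Run:
```python
from h import *
plan([(.50,.01,.36,-12,3)])
```

```text
[[[0.007,0.0223,-0.0095],0.0],[[0.0141,0.0446,-0.019],0.0],[[0.0211,0.067,-0.0285],0.0],[[0.0282,0.0893,-0.038],0.0],[[0.0352,0.1116,-0.0475],0.0]]
[[[0.007,0.0223,-0.0095],0.0],[[0.014,0.0446,-0.019],0.0],[[0.0211,0.0669,-0.0285],0.0],[[0.0281,0.0892,-0.038],0.0],[[0.0351,0.1115,-0.0475],0.0]]
[[[0.007,0.0223,-0.0095],0.0],[[0.0141,0.0446,-0.019],0.0],[[0.0211,0.067,-0.0284],0.001],[[0.0282,0.0893,-0.0379],0.001],[[0.0352,0.1116,-0.0474],0.001]]
end [ 5.00000e-01  1.00000e-02  3.60000e-01 -1.20383e+01]
```

Emit:
send_rows(deltas=[[[0.007, 0.022, -0.0095], 0], [[0.014, 0.0446, -0.019], 0], [[0.021, 0.067, -0.0285], 0], [[0.028, 0.089, -0.038], 0], [[0.035, 0.1116, -0.0475], 0]])

```text
clock: 5.98
tool_pos: [0.4817, 0.1955, 0.2845]
orientation: [-180.0, -0.0, -11.9]
force: [0.6, -0.5, 0.5]
opening: 0.0351
gripper_force: 0.0
```

Emit:
send_rows(deltas=[[[0.007, 0.022, -0.0095], 0], [[0.014, 0.0446, -0.019], 0], [[0.021, 0.067, -0.0285], 0], [[0.028, 0.089, -0.038], 0], [[0.035, 0.1116, -0.0475], 0]])

```text
clock: 6.4
tool_pos: [0.4907, 0.1023, 0.3226]
orientation: [-180.0, -0.0, -11.9]
force: [0.1, -0.0, 0.7]
opening: 0.035
gripper_force: 0.0
```

Emit:
send_rows(deltas=[[[0.007, 0.022, -0.0095], 0], [[0.014, 0.0446, -0.019], 0], [[0.021, 0.067, -0.0285], 0], [[0.028, 0.089, -0.038], 0], [[0.035, 0.1116, -0.0475], 0]])

```text
clock: 6.82
tool_pos: [0.4995, 0.0092, 0.3606]
orientation: [-180.0, -0.0, -11.9]
force: [-0.8, 0.2, 0.0]
opening: 0.0349
gripper_force: 0.0
```

Run:
```python
from h import *
np.set_printoptions(precision=3,suppress=True)
p=ctrl.snapshot("wrist");save(p,"w1"); print(-cv2.Rodrigues(p["rvec"])[0].T@p["tvec"],K(p)[0,0])
for d in ctrl.cut_out(p,"mushroom1"):
    ys,xs=np.nonzero(d["pixels"]); print(round(d["conf"],2),px(d),len(xs),onz(p,px(d),.03)[0])
```

```text
[ 0.572 -0.006  0.453] 395.5099547742822
0.89 [366.4   219.696] 1399 [ 0.467 -0.035]
0.88 [291.776 252.288] 1292 [0.448 0.054]
0.68 [358.4    83.616] 1844 [ 0.606 -0.052]
0.62 [315.072 155.904] 1583 [0.546 0.006]
0.56 [249.024 111.6  ] 1706 [0.603 0.062]
```

View pics/w1.png

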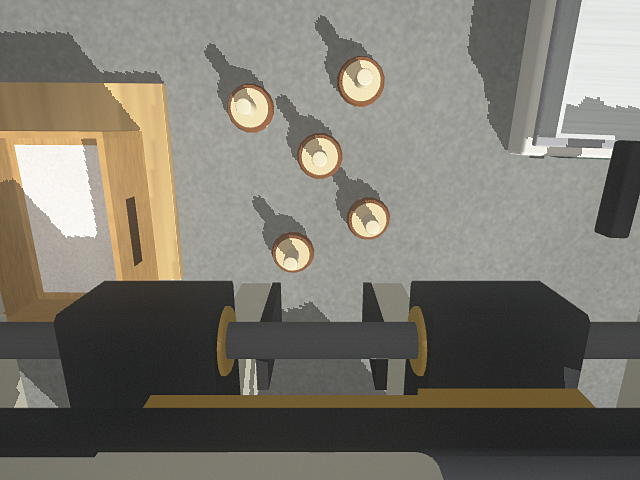

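Run:
```python
from h import *
np.set_printoptions(precision=3,suppress=True)
p=ctrl.snapshot("wrist")
g=cv2.cvtColor(p["color"],cv2.COLOR_RGB2HSV)
a=onz(p,[(244,106),(365,76),(319,158),(290,264),(372,227)],.054)
b=onz(p,[(250,108),(361,81),(319,156),(293,252),(368,218)],.015)
print(np.c_[a,b])
t=ctrl.snapshot("top")
for n,z in (("carton",.09),("scale",.05)):
    print(n,[(round(d["conf"],2),onz(t,px(d),z)[0]) for d in ctrl.boxes_of(t,n)])
```

```text
[[ 0.609  0.061  0.609  0.062]
 [ 0.611 -0.058  0.611 -0.058]
 [ 0.546  0.001  0.545  0.001]
 [ 0.444  0.055  0.445  0.054]
 [ 0.465 -0.038  0.466 -0.039]]
carton [(0.84, array([0.685, 0.523])), (0.8, array([0.141, 0.341])), (0.65, array([0.586, 0.295]))]
scale [(0.73, array([ 0.514, -0.248])), (0.52, array([ 0.453, -0.035]))]
```

Run:
```python
from h import *
plan([(.4655,-.0385,.22,-13.5,1),(.4655,-.0385,.095,-13.5,1)])
print("up");plan([(.4655,-.0385,.25,-13.5,1),(.47,-.28,.28,-13.5,2)],(.4655,-.0385,.095,-13.5))
```

```text
[[[-0.0058,0.0137,0.0349],0.003],[[-0.0116,0.0274,0.0698],0.007],[[-0.0174,0.0411,0.1048],0.01],[[-0.0232,0.0548,0.1397],0.014],[[-0.029,0.0685,0.1746],0.017]]
[[[0.0,0.0,0.0312],0.0],[[0.0,0.0,0.0625],0.0],[[0.0,0.0,0.0937],0.0],[[0.0,0.0,0.125],0.0],[[0.0,0.0,0.1562],0.0]]
end [  0.4655  -0.0385   0.095  -13.4716]
up
[[[0.0,-0.0,-0.0387],-0.0],[[0.0,-0.0,-0.0775],-0.0],[[0.0,-0.0,-0.1162],-0.0],[[0.0,-0.0,-0.155],-0.0],[[0.0,-0.0,-0.1937],-0.0]]
[[[0.0076,0.0292,-0.0038],-0.0],[[0.0152,0.0584,-0.0075],-0.0],[[0.0228,0.0877,-0.0113],-0.0],[[0.0304,0.1169,-0.015],-0.0],[[0.038,0.1461,-0.0188],-0.0]]
[[[0.0076,0.0292,-0.0038],-0.0],[[0.0152,0.0584,-0.0075],-0.0],[[0.0227,0.0877,-0.0113],-0.0],[[0.0303,0.1169,-0.015],-0.0],[[0.0379,0.1461,-0.0188],-0.0]]
end [  0.47  -0.28   0.28 -13.5 ]
```

Emit:
send_rows(deltas=[[[-0.006, 0.0137, 0.035], 0.003], [[-0.0116, 0.0274, 0.07], 0.007], [[-0.0174, 0.041, 0.105], 0.01], [[-0.0232, 0.0548, 0.14], 0.014], [[-0.029, 0.0685, 0.1746], 0.017]])

```text
clock: 7.53
tool_pos: [0.465, -0.0386, 0.2189]
orientation: [-180.0, 0.0, -13.4]
force: [-0.5, 0.9, -0.4]
opening: 0.0349
gripper_force: 0.0
```

Emit:
send_rows(deltas=[[[0, 0, 0.031], 0], [[0, 0, 0.062], 0], [[0, 0, 0.094], 0], [[0, 0, 0.125], 0], [[0, 0, 0.156], 0]])

```text
clock: 7.95
tool_pos: [0.4655, -0.0382, 0.0943]
orientation: [-180.0, -0.0, -13.4]
force: [0.4, -0.0, -1.4]
opening: 0.0351
gripper_force: 0.0
```

Emit:
send_rows(deltas=[[[0, 0, 0], 0], [[0, 0, 0], 0], [[0, 0, 0], 0], [[0, 0, 0], 0], [[0, 0, 0], 0]], gripper=0)

```text
clock: 8.37
tool_pos: [0.4665, -0.0385, 0.0969]
orientation: [-179.9, -0.1, -13.5]
force: [1.0, -0.5, -0.6]
opening: 0.0151
gripper_force: 30.0
```

Emit:
send_rows(deltas=[[[0, 0, -0.039], 0], [[0, 0, -0.0775], 0], [[0, 0, -0.116], 0], [[0, 0, -0.155], 0], [[0, 0, -0.194], 0]])

```text
clock: 8.78
tool_pos: [0.4654, -0.039, 0.2536]
orientation: [-179.9, -0.1, -13.5]
force: [0.8, 0.6, -1.1]
opening: 0.015
gripper_force: 30.0
```

Emit:
send_rows(deltas=[[[0.0076, 0.029, -0.004], 0], [[0.015, 0.058, -0.0075], 0], [[0.023, 0.088, -0.011], 0], [[0.03, 0.117, -0.015], 0], [[0.038, 0.146, -0.019], 0]])

```text
clock: 9.2
tool_pos: [0.4677, -0.1606, 0.2675]
orientation: [-180.0, -0.1, -13.5]
force: [-0.4, 0.5, -0.7]
opening: 0.015
gripper_force: 30.0
```

Emit:
send_rows(deltas=[[[0.0076, 0.029, -0.004], 0], [[0.015, 0.058, -0.0075], 0], [[0.023, 0.088, -0.011], 0], [[0.03, 0.117, -0.015], 0], [[0.038, 0.146, -0.019], 0]])

```text
clock: 9.62
tool_pos: [0.4699, -0.2814, 0.2826]
orientation: [-180.0, -0.1, -13.5]
force: [0.8, 0.1, -0.1]
opening: 0.0155
gripper_force: 30.0
```

Run:
```python
from h import *
np.set_printoptions(precision=3,suppress=True)
p=ctrl.snapshot("wrist");save(p,"w2")
O=np.array([.570,-.294]);y=np.radians(-13.5);u=np.array([np.cos(y),np.sin(y)]);v=np.array([-u[1],u[0]])
for (a,b,z) in [(-67,72,80),(-67,-72,80),(67,72,80),(67,-72,80),(-71,0,92),(-157,0,92)]:
    w=O+(a*u+b*v)/1000; print(a,b,proj(p,[*w,z/1000]))
```

```text
-67 72 [[209.778 185.826]]
-67 -72 [[402.681 185.652]]
67 72 [[194.054 -18.661]]
67 -72 [[413.827 -18.749]]
-71 0 [[305.713 193.596]]
-157 0 [[306.986 303.429]]
```

View pics/w2.png

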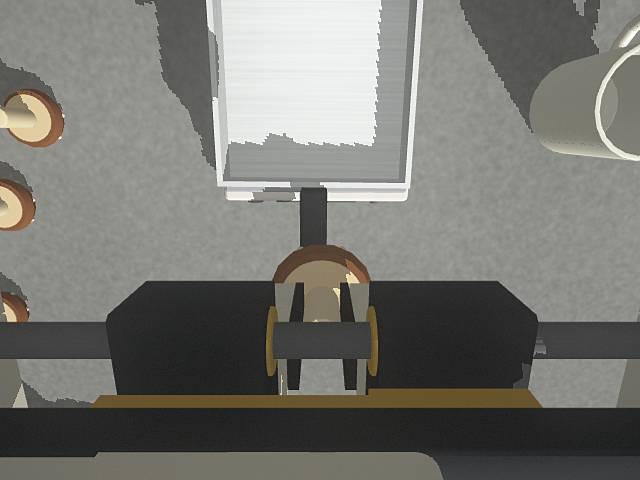

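```bash
cat >> h.py <<'E'
def mush():
    w=ctrl.snapshot("wrist"); t=ctrl.snapshot("top")
    for n,p in (("w",w),("t",t)):
        print(n,[(round(d["conf"],2),*np.round(onz(p,px(d),.03)[0],3)) for d in ctrl.boxes_of(p,"mushroom1") if d["conf"]>.2])
E
python3 - <<'E'
from h import *
plan([(.5413,-.2537,.24,-14,1),(.5413,-.2537,.151,-14,1)])
print("up");plan([(.5413,-.2537,.25,-14,1),(.46,0,.30,-14,2)],(.5413,-.2537,.151,-14))
E
```

```text
[[[0.0154,-0.0116,0.0108],0.001],[[0.0308,-0.0232,0.0215],0.002],[[0.0462,-0.0348,0.0323],0.003],[[0.0616,-0.0464,0.043],0.004],[[0.077,-0.058,0.0538],0.005]]
[[[0.0,0.0,0.0222],0.0],[[0.0,0.0,0.0445],0.0],[[0.0,0.0,0.0667],0.0],[[0.0,0.0,0.089],0.0],[[0.0,0.0,0.1112],0.0]]
end [  0.5413  -0.2537   0.151  -13.9702]
up
[[[0.0,-0.0,-0.0248],-0.0],[[0.0,-0.0,-0.0495],-0.0],[[0.0,-0.0,-0.0743],-0.0],[[0.0,-0.0,-0.099],-0.0],[[0.0,-0.0,-0.1238],-0.0]]
[[[-0.0175,-0.0283,-0.0062],-0.0],[[-0.0351,-0.0566,-0.0125],-0.0],[[-0.0526,-0.085,-0.0187],-0.0],[[-0.0702,-0.1133,-0.025],-0.0],[[-0.0877,-0.1416,-0.0312],-0.0]]
[[[-0.0175,-0.0283,-0.0063],-0.0],[[-0.035,-0.0566,-0.0125],-0.0],[[-0.0526,-0.0849,-0.0188],-0.0],[[-0.0701,-0.1132,-0.025],-0.0],[[-0.0876,-0.1415,-0.0313],-0.0]]
end [  0.46  -0.     0.3  -14.  ]
```

Emit:
send_rows(deltas=[[[0.0154, -0.0116, 0.011], 0.001], [[0.031, -0.023, 0.0215], 0.002], [[0.046, -0.035, 0.032], 0.003], [[0.0616, -0.046, 0.043], 0.004], [[0.077, -0.058, 0.054], 0.005]])

```text
clock: 10.08
tool_pos: [0.5426, -0.2481, 0.2369]
orientation: [-180.0, 0.0, -13.9]
force: [0.5, 0.3, -0.7]
opening: 0.0152
gripper_force: 30.0
```

Emit:
send_rows(deltas=[[[0, 0, 0.03], 0], [[0, 0, 0.06], 0], [[0, 0, 0.085], 0], [[0, 0, 0.1], 0], [[0, 0, 0.111], 0]])

```text
clock: 10.5
tool_pos: [0.5432, -0.2485, 0.1489]
orientation: [180.0, -0.1, -13.8]
force: [-6.0, 10.4, 47.1]
opening: 0.015
gripper_force: 30.1
```

Emit:
send_rows(deltas=[[[0, 0, 0], 0], [[0, 0, 0], 0], [[0, 0, 0], 0], [[0, 0, 0], 0], [[0, 0, 0], 0]], gripper=0.32)

```text
clock: 10.92
tool_pos: [0.5412, -0.2492, 0.149]
orientation: [180.0, 0.0, -13.9]
force: [0.2, 0.2, 0.3]
opening: 0.0277
gripper_force: 0.0
```

Emit:
send_rows(deltas=[[[0, 0, -0.02], 0], [[0, 0, -0.046], 0], [[0, 0, -0.072], 0], [[0, 0, -0.1], 0], [[0, 0, -0.124], 0]])

```text
clock: 11.33
tool_pos: [0.5411, -0.2495, 0.2499]
orientation: [180.0, -0.0, -13.9]
force: [1.4, -0.2, -0.1]
opening: 0.0279
gripper_force: 0.0
```

Emit:
send_rows(deltas=[[[-0.0175, -0.028, -0.006], 0], [[-0.035, -0.0566, -0.0125], 0], [[-0.0526, -0.085, -0.0187], 0], [[-0.07, -0.113, -0.025], 0], [[-0.0877, -0.1416, -0.031], 0]], gripper=0.42)

```text
clock: 11.75
tool_pos: [0.4997, -0.1217, 0.2735]
orientation: [-180.0, -0.0, -14.0]
force: [1.2, 1.1, -0.1]
opening: 0.0367
gripper_force: 0.0
```

Emit:
send_rows(deltas=[[[-0.0175, -0.028, -0.006], 0], [[-0.035, -0.0566, -0.0125], 0], [[-0.0526, -0.085, -0.0187], 0], [[-0.07, -0.113, -0.025], 0], [[-0.0877, -0.1416, -0.031], 0]])

```text
clock: 12.17
tool_pos: [0.4588, 0.0052, 0.2984]
orientation: [-180.0, -0.0, -14.0]
force: [0.7, -0.2, -0.2]
opening: 0.0369
gripper_force: 0.0
```

Run:
```python
from h import *
mush()
H=(.546,.001)
plan([(*H,.22,-14,1),(*H,.095,-14,1)])
print("up");plan([(*H,.25,-14,1),(.5229,-.3274,.25,-14,3),(.5229,-.3274,.151,-14,1),(.5229,-.3274,.25,-14,1),(.46,0,.30,-14,3)],(*H,.095,-14))
```

```text
w [(0.9, np.float64(0.539), np.float64(-0.272)), (0.89, np.float64(0.547), np.float64(0.004)), (0.78, np.float64(0.603), np.float64(0.06)), (0.76, np.float64(0.449), np.float64(0.053)), (0.59, np.float64(0.603), np.float64(-0.053))]
t [(0.75, np.float64(0.611), np.float64(-0.048)), (0.69, np.float64(0.539), np.float64(-0.254)), (0.65, np.float64(0.597), np.float64(0.068))]
[[[0.0213,-0.0043,0.0196],0.0],[[0.0425,-0.0085,0.0392],0.001],[[0.0638,-0.0128,0.0587],0.001],[[0.085,-0.017,0.0783],0.002],[[0.1063,-0.0213,0.0979],0.002]]
[[[0.0,0.0,0.0313],-0.0],[[0.0,0.0,0.0625],-0.0],[[0.0,0.0,0.0938],-0.0],[[0.0,0.0,0.125],-0.0],[[0.0,0.0,0.1563],-0.0]]
end [ 5.46000e-01  1.00000e-03  9.50000e-02 -1.40029e+01]
up
[[[0.0,-0.0,-0.0387],-0.0],[[0.0,-0.0,-0.0775],-0.0],[[0.0,-0.0,-0.1162],-0.0],[[0.0,-0.0,-0.155],-0.0],[[0.0,-0.0,-0.1937],-0.0]]
[[[0.0048,0.027,-0.0],-0.0],[[0.0095,0.054,-0.0],-0.0],[[0.0143,0.0811,-0.0],-0.0],[[0.019,0.1081,-0.0],-0.0],[[0.0238,0.1351,-0.0],-0.0]]
[[[0.0047,0.027,-0.0],-0.0],[[0.0095,0.054,-0.0],-0.0],[[0.0142,0.0811,-0.0],-0.0],[[0.019,0.1081,-0.0],-0.0],[[0.
[... 261 characters left out ...]
,-0.0],[[-0.0,-0.0,0.1237],-0.0]]
[[[-0.0,-0.0,-0.0247],-0.0],[[-0.0,-0.0,-0.0495],-0.0],[[-0.0,-0.0,-0.0742],-0.0],[[-0.0,-0.0,-0.099],-0.0],[[-0.0,-0.0,-0.1237],-0.0]]
[[[-0.0117,-0.0252,-0.0042],-0.0],[[-0.0234,-0.0504,-0.0083],-0.0],[[-0.035,-0.0756,-0.0125],-0.0],[[-0.0467,-0.1008,-0.0166],-0.0],[[-0.0584,-0.126,-0.0208],-0.0]]
[[[-0.0117,-0.0252,-0.0042],-0.0],[[-0.0234,-0.0504,-0.0084],-0.0],[[-0.0351,-0.0757,-0.0125],-0.0],[[-0.0468,-0.1009,-0.0167],-0.0],[[-0.0585,-0.1261,-0.0209],-0.0]]
[[[-0.0117,-0.0252,-0.0042],-0.0],[[-0.0234,-0.0504,-0.0083],-0.0],[[-0.035,-0.0756,-0.0125],-0.0],[[-0.0467,-0.1008,-0.0166],-0.0],[[-0.0584,-0.126,-0.0208],-0.0]]
end [  0.46   0.     0.3  -14.  ]
```

Run:
```python
from h import *
o=ctrl.get_obs();print(o["clock"],o["tool_pos"],o["orientation"])
w=ctrl.snapshot("wrist");t=ctrl.snapshot("top")
for n,p in (("w",w),("t",t)):
    for d in ctrl.cut_out(p,"mushroom1"):
        X=onz(p,px(d),.08)[0]
        if X[1]<-.15: print(n,px(d),X,d["pixels"].sum())
    for d in ctrl.cut_out(p,"scoop")[:1]:
        ys,xs=np.nonzero(d["pixels"]);print("scoop",px(d),xs.min(),xs.max(),ys.min(),ys.max(),d["conf"],onz(p,px(d),.06))
cv2.imwrite("pics/s1.png",np.hstack([cv2.resize(w["color"][0:240,400:640,::-1],(400,400)),cv2.resize(t["color"][150:280,370:500,::-1],(400,400),interpolation=cv2.INTER_CUBIC)]))
```

```text
12.3667 [0.45933082 0.00480534 0.29832061] [-1.79965793e+02 -4.46279778e-02 -1.38228620e+01]
w [620.608  37.008] [ 0.54113385 -0.23552188] 2428
w [592.128  46.896] [ 0.53945932 -0.21538226] 3095
scoop [592.576  45.408] 568 639 0 82 0.94 [[ 0.5409552  -0.22880411]]
t [418.624 218.592] [ 0.52870163 -0.24299082] 263
scoop [439.68  206.112] 405 470 175 264 0.61 [[ 0.56374279 -0.30152903]]
```

View pics/s1.png

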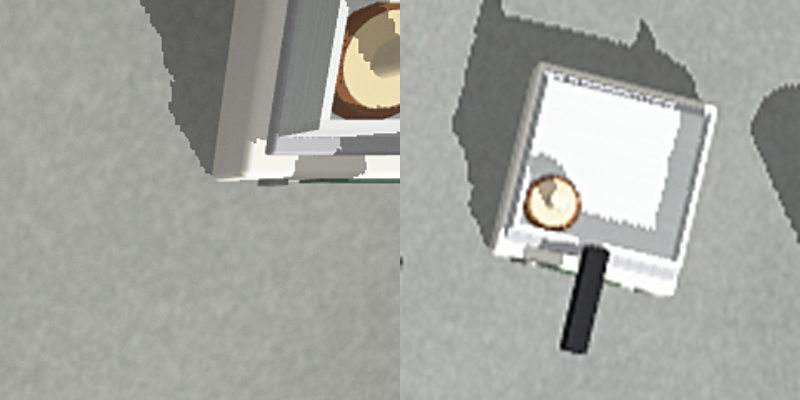

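Emit:
send_rows(deltas=[[[0.0213, -0.0043, 0.0196], 0], [[0.0425, -0.0085, 0.0392], 0], [[0.0638, -0.0128, 0.0587], 0], [[0.085, -0.017, 0.0783], 0], [[0.1063, -0.0213, 0.0979], 0]])

```text
clock: 13.08
tool_pos: [0.547, -0.0005, 0.2185]
orientation: [180.0, 0.0, -14.0]
force: [0.0, 0.4, 0.4]
opening: 0.0368
gripper_force: 0.0
```

Emit:
send_rows(deltas=[[[0, 0, 0.04], 0], [[0, 0, 0.08], 0], [[0, 0, 0.12], 0], [[0, 0, 0.145], 0], [[0, 0, 0.156], 0]])

```text
clock: 13.5
tool_pos: [0.5444, -0.0009, 0.0913]
orientation: [179.8, 0.3, -14.0]
force: [-0.0, -0.0, 0.1]
opening: 0.0367
gripper_force: 0.0
```

Emit:
send_rows(deltas=[[[0, 0, 0], 0], [[0, 0, 0], 0], [[0, 0, 0], 0], [[0, 0, 0], 0], [[0, 0, 0], 0]], gripper=0)

```text
clock: 13.92
tool_pos: [0.5469, 0.0006, 0.0963]
orientation: [-179.9, -0.1, -13.9]
force: [-0.7, -0.4, 2.1]
opening: 0.0153
gripper_force: 30.0
```

Emit:
send_rows(deltas=[[[0, 0, -0.0387], 0], [[0, 0, -0.0775], 0], [[0, 0, -0.1162], 0], [[0, 0, -0.155], 0], [[0, 0, -0.1937], 0]])

```text
clock: 14.33
tool_pos: [0.5458, 0.0003, 0.2524]
orientation: [-179.9, -0.1, -13.9]
force: [1.1, 0.5, -2.6]
opening: 0.015
gripper_force: 30.0
```

Emit:
send_rows(deltas=[[[0.0048, 0.027, 0], 0], [[0.0095, 0.054, 0], 0], [[0.0143, 0.0811, 0], 0], [[0.019, 0.1081, 0], 0], [[0.0238, 0.1351, 0], 0]])

```text
clock: 14.75
tool_pos: [0.5383, -0.11, 0.2509]
orientation: [-180.0, -0.1, -13.9]
force: [0.4, 0.8, -0.2]
opening: 0.0149
gripper_force: 30.0
```

Emit:
send_rows(deltas=[[[0.0048, 0.027, 0], 0], [[0.0095, 0.054, 0], 0], [[0.0143, 0.0811, 0], 0], [[0.019, 0.1081, 0], 0], [[0.0238, 0.1351, 0], 0]])

```text
clock: 15.17
tool_pos: [0.5307, -0.2196, 0.2508]
orientation: [-180.0, -0.1, -13.9]
force: [0.6, 0.3, -0.4]
opening: 0.0151
gripper_force: 30.0
```

Emit:
send_rows(deltas=[[[0.0048, 0.027, 0], 0], [[0.0095, 0.054, 0], 0], [[0.0143, 0.0811, 0], 0], [[0.019, 0.1081, 0], 0], [[0.0238, 0.1351, 0], 0]])

```text
clock: 15.58
tool_pos: [0.5232, -0.3292, 0.2508]
orientation: [-180.0, -0.1, -13.9]
force: [0.3, -0.1, -0.3]
opening: 0.0154
gripper_force: 30.0
```

Run:
```python
from h import *
ctrl.snapshot("top");ctrl.snapshot("top")
o=ctrl.get_obs();print(o["clock"],o["tool_pos"],o["orientation"],o["opening"],o["gripper_force"])
plan([(.5229,-.3274,.151,-14,1)])
```

```text
15.6833 [ 0.52296135 -0.3305157   0.25032877] [ 1.79977611e+02 -4.97457332e-02 -1.40733097e+01] 0.015058834221634048 29.975081384181976
[[[-0.0002,-0.0008,0.0248],-0.0],[[-0.0004,-0.0015,0.0497],-0.0],[[-0.0006,-0.0023,0.0745],-0.001],[[-0.0008,-0.003,0.0994],-0.001],[[-0.001,-0.0038,0.1242],-0.001]]
end [  0.5229  -0.3274   0.151  -13.9833]
```

Emit:
send_rows(deltas=[[[0, -0.003, 0.035], 0], [[0, -0.0038, 0.07], 0], [[0, -0.0038, 0.1], 0], [[0, -0.0038, 0.115], 0], [[0, -0.0038, 0.122], 0]])

```text
clock: 16.1
tool_pos: [0.5238, -0.3245, 0.1509]
orientation: [-180.0, 0.1, -13.9]
force: [-0.4, 0.4, 0.2]
opening: 0.015
gripper_force: 30.0
```

Emit:
send_rows(deltas=[[[0, 0, 0], 0], [[0, 0, 0], 0], [[0, 0, 0], 0], [[0, 0, 0], 0], [[0, 0, 0], 0]], gripper=0.32)

```text
clock: 16.52
tool_pos: [0.5245, -0.3253, 0.1532]
orientation: [180.0, -0.1, -13.9]
force: [-1.2, -0.3, -0.1]
opening: 0.0277
gripper_force: 0.0
```

Emit:
send_rows(deltas=[[[0, 0, -0.02], 0], [[0, 0, -0.046], 0], [[0, 0, -0.072], 0], [[0, 0, -0.1], 0], [[0, 0, -0.124], 0]])

```text
clock: 16.93
tool_pos: [0.5243, -0.3253, 0.2535]
orientation: [180.0, -0.1, -13.9]
force: [-0.2, -0.3, -0.1]
opening: 0.0281
gripper_force: 0.0
```

Emit:
send_rows(deltas=[[[-0.0117, -0.0252, -0.004], 0], [[-0.0234, -0.05, -0.008], 0], [[-0.035, -0.0756, -0.0125], 0], [[-0.0467, -0.1, -0.0166], 0], [[-0.0584, -0.126, -0.0208], 0]], gripper=0.42)

```text
clock: 17.35
tool_pos: [0.5027, -0.2154, 0.2687]
orientation: [-180.0, -0.1, -14.0]
force: [0.6, -0.1, -0.6]
opening: 0.0369
gripper_force: 0.0
```

Emit:
send_rows(deltas=[[[-0.0117, -0.0252, -0.004], 0], [[-0.0234, -0.05, -0.008], 0], [[-0.035, -0.0756, -0.0125], 0], [[-0.0467, -0.1, -0.0166], 0], [[-0.0584, -0.126, -0.0208], 0]])

```text
clock: 17.77
tool_pos: [0.4816, -0.1062, 0.2854]
orientation: [-180.0, -0.1, -13.9]
force: [1.2, -0.2, 0.5]
opening: 0.0364
gripper_force: 0.0
```

Emit:
send_rows(deltas=[[[-0.0117, -0.0252, -0.004], 0], [[-0.0234, -0.05, -0.008], 0], [[-0.035, -0.0756, -0.0125], 0], [[-0.0467, -0.1, -0.0166], 0], [[-0.0584, -0.126, -0.0208], 0]])

```text
clock: 18.18
tool_pos: [0.4605, 0.0029, 0.3021]
orientation: [-180.0, -0.1, -13.9]
force: [-0.9, 0.3, -0.5]
opening: 0.0367
gripper_force: 0.0
```

```bash
cat >> h.py <<'E'
def cycle(H,S):
    print("pick");plan([(*H,.22,-14,1),(*H,.095,-14,1)])
    print("carry");plan([(*H,.25,-14,1),(*S,.25,-14,3)],(*H,.095,-14))
    print("back");plan([(.46,0,.30,-14,3)],(*S,.25,-14))
E
python3 - <<'E'
from h import *
mush();cycle((.611,-.058),(.5947,-.3454))
E
```

```text
w [(0.75, np.float64(0.54), np.float64(-0.273)), (0.62, np.float64(0.447), np.float64(0.053)), (0.58, np.float64(0.603), np.float64(0.06)), (0.56, np.float64(0.605), np.float64(-0.053))]
t [(0.72, np.float64(0.606), np.float64(-0.053)), (0.66, np.float64(0.6), np.float64(0.062)), (0.62, np.float64(0.519), np.float64(-0.318)), (0.49, np.float64(0.54), np.float64(-0.251))]
pick
[[[0.0401,0.0057,0.0205],0.0],[[0.0801,0.0114,0.0409],0.001],[[0.1202,0.0171,0.0614],0.001],[[0.1602,0.0228,0.0818],0.002],[[0.2003,0.0285,0.1023],0.002]]
[[[-0.0,-0.0,0.0313],-0.0],[[-0.0,-0.0,0.0625],-0.0],[[-0.0,-0.0,0.0938],-0.0],[[-0.0,-0.0,0.125],-0.0],[[-0.0,-0.0,0.1563],-0.0]]
end [  0.611   -0.058    0.095  -14.0218]
carry
[[[0.0,-0.0,-0.0387],-0.0],[[0.0,-0.0,-0.0775],-0.0],[[0.0,-0.0,-0.1162],-0.0],[[0.0,-0.0,-0.155],-0.0],[[0.0,-0.0,-0.1937],-0.0]]
[[[0.0045,0.0236,-0.0],-0.0],[[0.009,0.0471,-0.0],-0.0],[[0.0134,0.0707,-0.0],-0.0],[[0.0179,0.0942,-0.0],-0.0],[[0.0224,0.1178,-0.0],-0.0]]
[[[0.0045,0.0236,-0.0],-0.0],[[0.009,0.0472,-0.0],-0.0],[[0.0134,0.0707,-0.0],-0.0],[[0.0179,0.0943,-0.0],-0.0],[[0.0224,0.1179,-0.0],-0.0]]
[[[0.0045,0.0236,-0.0],-0.0],[[0.0089,0.0471,-0.0],-0.0],[[0.0134,0.0707,-0.0],-0.0],[[0.0178,0.0942,-0.0],-0.0],[[0.0223,0.1178,-0.0],-0.0]]
end [  0.5947  -0.3454   0.25   -14.    ]
back
[[[-0.0179,-0.0252,-0.0042],-0.0],[[-0.0357,-0.0504,-0.0083],-0.0],[[-0.0536,-0.0757,-0.0125],-0.0],[[-0.0714,-0.1009,-0.0166],-0.0],[[-0.0893,-0.1261,-0.0208],-0.0]]
[[[-0.0178,-0.0252,-0.0042],-0.0],[[-0.0357,-0.0504,-0.0084],-0.0],[[-0.0535,-0.0756,-0.0125],-0.0],[[-0.0714,-0.1008,-0.0167],-0.0],[[-0.0892,-0.126,-0.0209],-0.0]]
[[[-0.0179,-0.0252,-0.0042],-0.0],[[-0.0357,-0.0504,-0.0083],-0.0],[[-0.0536,-0.0757,-0.0125],-0.0],[[-0.0714,-0.1009,-0.0166],-0.0],[[-0.0893,-0.1261,-0.0208],-0.0]]
end [  0.46   0.     0.3  -14.  ]
```

Emit:
send_rows(deltas=[[[0.04, 0.0057, 0.0205], 0], [[0.08, 0.0114, 0.041], 0], [[0.12, 0.017, 0.061], 0], [[0.16, 0.0228, 0.082], 0], [[0.2003, 0.0285, 0.1023], 0]])

```text
clock: 18.8
tool_pos: [0.6122, -0.0607, 0.2183]
orientation: [180.0, 0.0, -14.0]
force: [0.0, -0.3, 0.5]
opening: 0.0368
gripper_force: 0.0
```

Emit:
send_rows(deltas=[[[0, 0, 0.04], 0], [[0, 0, 0.08], 0], [[0, 0, 0.12], 0], [[0, 0, 0.145], 0], [[0, 0, 0.156], 0]])

```text
clock: 19.22
tool_pos: [0.609, -0.0603, 0.0908]
orientation: [179.9, 0.3, -14.0]
force: [-0.6, -0.0, -0.8]
opening: 0.0367
gripper_force: 0.0
```

Emit:
send_rows(deltas=[[[0, 0, 0], 0], [[0, 0, 0], 0], [[0, 0, 0], 0], [[0, 0, 0], 0], [[0, 0, 0], 0]], gripper=0)

```text
clock: 19.63
tool_pos: [0.6119, -0.0585, 0.0964]
orientation: [-179.9, -0.2, -13.9]
force: [-1.1, -0.1, 3.9]
opening: 0.0152
gripper_force: 30.0
```

Emit:
send_rows(deltas=[[[0, 0, -0.0387], 0], [[0, 0, -0.0775], 0], [[0, 0, -0.1162], 0], [[0, 0, -0.155], 0], [[0, 0, -0.1937], 0]])

```text
clock: 20.05
tool_pos: [0.6107, -0.0586, 0.2523]
orientation: [-180.0, -0.1, -13.9]
force: [0.3, -0.1, -0.9]
opening: 0.0155
gripper_force: 30.0
```

Emit:
send_rows(deltas=[[[0.0045, 0.0236, 0], 0], [[0.009, 0.0471, 0], 0], [[0.0134, 0.0707, 0], 0], [[0.0179, 0.0942, 0], 0], [[0.0224, 0.1178, 0], 0]])

```text
clock: 20.47
tool_pos: [0.6055, -0.1551, 0.2508]
orientation: [-180.0, -0.1, -13.9]
force: [0.2, 0.3, -0.6]
opening: 0.0153
gripper_force: 30.0
```

Emit:
send_rows(deltas=[[[0.0045, 0.0236, 0], 0], [[0.009, 0.0471, 0], 0], [[0.0134, 0.0707, 0], 0], [[0.0179, 0.0942, 0], 0], [[0.0224, 0.1178, 0], 0]])

```text
clock: 20.88
tool_pos: [0.6002, -0.251, 0.2507]
orientation: [-180.0, -0.1, -13.9]
force: [-0.4, 0.8, -0.1]
opening: 0.0149
gripper_force: 30.0
```

Emit:
send_rows(deltas=[[[0.0045, 0.0236, 0], 0], [[0.009, 0.0471, 0], 0], [[0.0134, 0.0707, 0], 0], [[0.0179, 0.0942, 0], 0], [[0.0224, 0.1178, 0], 0]])

```text
clock: 21.3
tool_pos: [0.5949, -0.3468, 0.2507]
orientation: [-180.0, -0.1, -13.9]
force: [0.6, 0.5, -0.2]
opening: 0.0152
gripper_force: 30.0
```

Run:
```python
from h import *
ctrl.snapshot("top");ctrl.snapshot("top")
o=ctrl.get_obs();print(o["clock"],o["tool_pos"],o["orientation"],o["opening"],o["gripper_force"])
plan([(.5947,-.3454,.153,-14,1)])
```

```text
21.4 [ 0.5945401  -0.34830532  0.2501774 ] [ 1.79978629e+02 -4.50298307e-02 -1.40632815e+01] 0.015521332122665916 29.99957174062729
[[[-0.0001,-0.0007,0.0243],-0.0],[[-0.0003,-0.0014,0.0486],-0.0],[[-0.0004,-0.0022,0.0729],-0.001],[[-0.0006,-0.0029,0.0972],-0.001],[[-0.0007,-0.0036,0.1215],-0.001]]
end [  0.5947  -0.3454   0.153  -13.9733]
```

Emit:
send_rows(deltas=[[[0, -0.0015, 0.035], 0], [[0, -0.0015, 0.07], 0], [[0, -0.0015, 0.1], 0], [[0, -0.0015, 0.115], 0], [[0, -0.0015, 0.1215], 0]])

```text
clock: 21.82
tool_pos: [0.5945, -0.3441, 0.1507]
orientation: [-180.0, 0.2, -13.9]
force: [-0.6, -0.1, 0.6]
opening: 0.0153
gripper_force: 30.0
```

Emit:
send_rows(deltas=[[[0, 0, 0], 0], [[0, 0, 0], 0], [[0, 0, 0], 0], [[0, 0, 0], 0], [[0, 0, 0], 0]], gripper=0.32)

```text
clock: 22.23
tool_pos: [0.5959, -0.345, 0.1537]
orientation: [180.0, -0.1, -13.9]
force: [-0.5, -0.0, -0.3]
opening: 0.028
gripper_force: 0.0
```

Emit:
send_rows(deltas=[[[0, 0, -0.02], 0], [[0, 0, -0.046], 0], [[0, 0, -0.072], 0], [[0, 0, -0.1], 0], [[0, 0, -0.124], 0]])

```text
clock: 22.65
tool_pos: [0.5955, -0.345, 0.2539]
orientation: [180.0, -0.1, -13.9]
force: [1.7, -0.4, 0.8]
opening: 0.0281
gripper_force: 0.0
```

Emit:
send_rows(deltas=[[[-0.018, -0.0252, -0.004], 0], [[-0.0357, -0.05, -0.008], 0], [[-0.0536, -0.0756, -0.0125], 0], [[-0.0714, -0.1, -0.0166], 0], [[-0.0893, -0.126, -0.0208], 0]], gripper=0.42)

```text
clock: 23.07
tool_pos: [0.5498, -0.2291, 0.269]
orientation: [-180.0, -0.1, -14.0]
force: [0.7, 0.8, -0.4]
opening: 0.0364
gripper_force: 0.0
```

Emit:
send_rows(deltas=[[[-0.018, -0.0252, -0.004], 0], [[-0.0357, -0.05, -0.008], 0], [[-0.0536, -0.0756, -0.0125], 0], [[-0.0714, -0.1, -0.0166], 0], [[-0.0893, -0.126, -0.0208], 0]])

```text
clock: 23.48
tool_pos: [0.5047, -0.1139, 0.2857]
orientation: [-180.0, -0.1, -14.0]
force: [0.5, 1.2, 0.6]
opening: 0.0369
gripper_force: 0.0
```

Emit:
send_rows(deltas=[[[-0.018, -0.0252, -0.004], 0], [[-0.0357, -0.05, -0.008], 0], [[-0.0536, -0.0756, -0.0125], 0], [[-0.0714, -0.1, -0.0166], 0], [[-0.0893, -0.126, -0.0208], 0]])

```text
clock: 23.9
tool_pos: [0.4596, 0.0011, 0.3024]
orientation: [-179.9, -0.1, -13.9]
force: [-0.1, 0.7, 1.2]
opening: 0.0367
gripper_force: 0.0
```

Run:
```python
from h import *
mush();cycle((.609,.0615),(.6131,-.2716))
```

```text
w [(0.96, np.float64(0.447), np.float64(0.051)), (0.6, np.float64(0.542), np.float64(-0.276))]
t [(0.8, np.float64(0.606), np.float64(0.06)), (0.79, np.float64(0.595), np.float64(-0.353)), (0.79, np.float64(0.526), np.float64(-0.322)), (0.73, np.float64(0.544), np.float64(-0.25))]
pick
[[[0.0325,-0.0236,0.0206],0.0],[[0.065,-0.0472,0.0412],0.001],[[0.0975,-0.0709,0.0617],0.001],[[0.13,-0.0945,0.0823],0.002],[[0.1625,-0.1181,0.1029],0.002]]
[[[0.0,-0.0,0.0313],-0.0],[[0.0,-0.0,0.0625],-0.0],[[0.0,-0.0,0.0938],-0.0],[[0.0,-0.0,0.125],-0.0],[[0.0,-0.0,0.1563],-0.0]]
end [  0.609    0.0615   0.095  -14.008 ]
carry
[[[0.0,-0.0,-0.0387],-0.0],[[0.0,-0.0,-0.0775],-0.0],[[0.0,-0.0,-0.1162],-0.0],[[0.0,-0.0,-0.155],-0.0],[[0.0,-0.0,-0.1937],-0.0]]
[[[0.007,0.0269,-0.0],-0.0],[[0.0141,0.0537,-0.0],-0.0],[[0.0211,0.0806,-0.0],-0.0],[[0.0282,0.1074,-0.0],-0.0],[[0.0352,0.1343,-0.0],-0.0]]
[[[0.0071,0.0268,-0.0],-0.0],[[0.0141,0.0537,-0.0],-0.0],[[0.0212,0.0805,-0.0],-0.0],[[0.0282,0.1074,-0.0],-0.0],[[0.0353,0.1342,-0.0],-0.0]]
[[[0.007,0.0269,-0.0],-0.0],[[0.0141,0.0537,-0.0],-0.0],[[0.0211,0.0806,-0.0],-0.0],[[0.0282,0.1074,-0.0],-0.0],[[0.0352,0.1343,-0.0],-0.0]]
end [  0.6131  -0.2716   0.25   -14.    ]
back
[[[-0.0179,-0.0189,-0.0042],-0.0],[[-0.0357,-0.0378,-0.0083],-0.0],[[-0.0536,-0.0566,-0.0125],-0.0],[[-0.0714,-0.0755,-0.0166],-0.0],[[-0.0893,-0.0944,-0.0208],-0.0]]
[[[-0.0178,-0.0189,-0.0042],-0.0],[[-0.0357,-0.0377,-0.0084],-0.0],[[-0.0535,-0.0566,-0.0125],-0.0],[[-0.0714,-0.0754,-0.0167],-0.0],[[-0.0892,-0.0943,-0.0209],-0.0]]
[[[-0.0179,-0.0189,-0.0042],-0.0],[[-0.0357,-0.0378,-0.0083],-0.0],[[-0.0536,-0.0566,-0.0125],-0.0],[[-0.0714,-0.0755,-0.0166],-0.0],[[-0.0893,-0.0944,-0.0208],-0.0]]
end [  0.46  -0.     0.3  -14.  ]
```

Emit:
send_rows(deltas=[[[0.0325, -0.0236, 0.0206], 0], [[0.065, -0.0472, 0.0412], 0], [[0.0975, -0.0709, 0.0617], 0], [[0.13, -0.0945, 0.0823], 0], [[0.1625, -0.1181, 0.1029], 0]])

```text
clock: 24.52
tool_pos: [0.6109, 0.06, 0.2181]
orientation: [180.0, -0.0, -14.0]
force: [0.2, 0.4, 0.2]
opening: 0.0366
gripper_force: 0.0
```

Emit:
send_rows(deltas=[[[0, 0, 0.04], 0], [[0, 0, 0.08], 0], [[0, 0, 0.12], 0], [[0, 0, 0.145], 0], [[0, 0, 0.156], 0]])

```text
clock: 24.93
tool_pos: [0.6076, 0.0588, 0.0905]
orientation: [179.8, 0.3, -14.0]
force: [-0.3, -0.2, 0.6]
opening: 0.0368
gripper_force: 0.0
```

Emit:
send_rows(deltas=[[[0, 0, 0], 0], [[0, 0, 0], 0], [[0, 0, 0], 0], [[0, 0, 0], 0], [[0, 0, 0], 0]], gripper=0)

```text
clock: 25.35
tool_pos: [0.61, 0.0609, 0.0961]
orientation: [-179.9, -0.1, -13.9]
force: [0.4, 0.7, 3.4]
opening: 0.0151
gripper_force: 30.0
```

Emit:
send_rows(deltas=[[[0, 0, -0.0387], 0], [[0, 0, -0.0775], 0], [[0, 0, -0.1162], 0], [[0, 0, -0.155], 0], [[0, 0, -0.1937], 0]])

```text
clock: 25.77
tool_pos: [0.6089, 0.0606, 0.2521]
orientation: [-179.9, -0.1, -13.9]
force: [1.4, 0.6, -0.4]
opening: 0.0151
gripper_force: 30.0
```

Emit:
send_rows(deltas=[[[0.007, 0.0269, 0], 0], [[0.0141, 0.0537, 0], 0], [[0.0211, 0.0806, 0], 0], [[0.0282, 0.1074, 0], 0], [[0.0352, 0.1343, 0], 0]])

```text
clock: 26.18
tool_pos: [0.6104, -0.0513, 0.2506]
orientation: [-180.0, -0.1, -13.9]
force: [-0.1, -0.4, -1.1]
opening: 0.0149
gripper_force: 30.0
```

Emit:
send_rows(deltas=[[[0.007, 0.0269, 0], 0], [[0.0141, 0.0537, 0], 0], [[0.0211, 0.0806, 0], 0], [[0.0282, 0.1074, 0], 0], [[0.0352, 0.1343, 0], 0]])

```text
clock: 26.6
tool_pos: [0.6119, -0.1624, 0.2505]
orientation: [-180.0, -0.1, -13.9]
force: [0.3, 0.2, 0.2]
opening: 0.0154
gripper_force: 30.0
```

Emit:
send_rows(deltas=[[[0.007, 0.0269, 0], 0], [[0.0141, 0.0537, 0], 0], [[0.0211, 0.0806, 0], 0], [[0.0282, 0.1074, 0], 0], [[0.0352, 0.1343, 0], 0]])

```text
clock: 27.02
tool_pos: [0.6134, -0.2735, 0.2505]
orientation: [-180.0, -0.1, -13.9]
force: [0.8, 0.5, -0.4]
opening: 0.0151
gripper_force: 30.0
```

Emit:
send_rows(deltas=[[[0, -0.001, 0], 0], [[0, -0.001, 0.035], 0], [[0, -0.001, 0.07], 0], [[0, -0.001, 0.105], 0], [[0, -0.001, 0.1215], 0]])

```text
clock: 27.43
tool_pos: [0.6121, -0.271, 0.1494]
orientation: [-180.0, 0.2, -14.0]
force: [-7.2, 8.2, 32.2]
opening: 0.0153
gripper_force: 30.0
```

Emit:
send_rows(deltas=[[[0, 0, -0.001], 0], [[0, 0, -0.001], 0], [[0, 0, -0.001], 0], [[0, 0, -0.001], 0], [[0, 0, -0.001], 0]])

```text
clock: 27.85
tool_pos: [0.6141, -0.2717, 0.1541]
orientation: [-180.0, -0.1, -13.9]
force: [0.3, 0.2, -0.0]
opening: 0.0151
gripper_force: 30.0
```

Run:
```python
from h import *
p=ctrl.snapshot("wrist");t=ctrl.snapshot("scene")
cv2.imwrite("pics/s3.png",np.hstack([cv2.resize(p["color"][:,:,::-1],(400,300)),cv2.resize(t["color"][180:300,120:280,::-1],(400,300),interpolation=cv2.INTER_CUBIC)]))
```

```text
(no output)
```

View pics/s3.png

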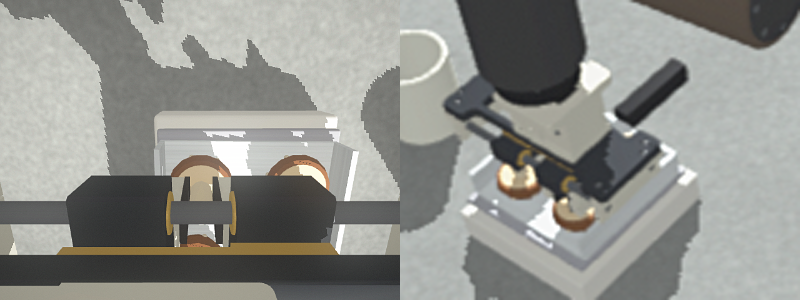

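Emit:
send_rows(deltas=[[[0, 0, 0], 0], [[0, 0, 0], 0], [[0, 0, 0], 0], [[0, 0, 0], 0], [[0, 0, 0], 0]], gripper=0.32)

```text
clock: 28.37
tool_pos: [0.6137, -0.2718, 0.153]
orientation: [180.0, 0.0, -13.9]
force: [-0.3, -0.8, 1.2]
opening: 0.0276
gripper_force: 0.0
```

Emit:
send_rows(deltas=[[[0, 0, -0.02], 0], [[0, 0, -0.046], 0], [[0, 0, -0.072], 0], [[0, 0, -0.1], 0], [[0, 0, -0.124], 0]])

```text
clock: 28.78
tool_pos: [0.6138, -0.2719, 0.2537]
orientation: [180.0, -0.0, -13.9]
force: [0.9, 0.6, 0.9]
opening: 0.0279
gripper_force: 0.0
```

Emit:
send_rows(deltas=[[[-0.018, -0.019, -0.004], 0], [[-0.0357, -0.0378, -0.008], 0], [[-0.0536, -0.0566, -0.0125], 0], [[-0.0714, -0.0755, -0.0166], 0], [[-0.0893, -0.0944, -0.0208], 0]], gripper=0.42)

```text
clock: 29.2
tool_pos: [0.5619, -0.1806, 0.2689]
orientation: [-180.0, -0.0, -14.0]
force: [0.6, -0.0, -0.2]
opening: 0.0369
gripper_force: 0.0
```

Emit:
send_rows(deltas=[[[-0.018, -0.019, -0.004], 0], [[-0.0357, -0.0378, -0.008], 0], [[-0.0536, -0.0566, -0.0125], 0], [[-0.0714, -0.0755, -0.0166], 0], [[-0.0893, -0.0944, -0.0208], 0]])

```text
clock: 29.62
tool_pos: [0.5108, -0.09, 0.2857]
orientation: [-180.0, -0.0, -13.9]
force: [0.2, 0.5, 1.1]
opening: 0.037
gripper_force: 0.0
```

Emit:
send_rows(deltas=[[[-0.018, -0.019, -0.004], 0], [[-0.0357, -0.0378, -0.008], 0], [[-0.0536, -0.0566, -0.0125], 0], [[-0.0714, -0.0755, -0.0166], 0], [[-0.0893, -0.0944, -0.0208], 0]])

```text
clock: 30.03
tool_pos: [0.4596, 0.0004, 0.3024]
orientation: [-180.0, -0.0, -13.9]
force: [-0.0, -0.0, 0.3]
opening: 0.0369
gripper_force: 0.0
```

Run:
```python
from h import *
mush();cycle((.4445,.0545),(.568,-.2995))
```

```text
w [(0.94, np.float64(0.449), np.float64(0.051)), (0.81, np.float64(0.542), np.float64(-0.276))]
t [(0.71, np.float64(0.592), np.float64(-0.351)), (0.7, np.float64(0.524), np.float64(-0.319)), (0.68, np.float64(0.609), np.float64(-0.277))]
pick
[[[-0.0071,-0.0123,0.0206],0.0],[[-0.0141,-0.0245,0.0412],0.001],[[-0.0212,-0.0368,0.0619],0.001],[[-0.0282,-0.049,0.0825],0.002],[[-0.0353,-0.0613,0.1031],0.002]]
[[[-0.0,0.0,0.0312],-0.0],[[-0.0,0.0,0.0625],-0.0],[[-0.0,0.0,0.0937],-0.0],[[-0.0,0.0,0.125],-0.0],[[-0.0,0.0,0.1562],-0.0]]
end [  0.4445   0.0545   0.095  -14.0269]
carry
[[[0.0,-0.0,-0.0387],-0.0],[[0.0,-0.0,-0.0775],-0.0],[[0.0,-0.0,-0.1162],-0.0],[[0.0,-0.0,-0.155],-0.0],[[0.0,-0.0,-0.1937],-0.0]]
[[[0.0171,0.0261,-0.0],-0.0],[[0.0342,0.0523,-0.0],-0.0],[[0.0514,0.0784,-0.0],-0.0],[[0.0685,0.1046,-0.0],-0.0],[[0.0856,0.1307,-0.0],-0.0]]
[[[0.0171,0.0261,-0.0],-0.0],[[0.0342,0.0522,-0.0],-0.0],[[0.0514,0.0784,-0.0],-0.0],[[0.0685,0.1045,-0.0],-0.0],[[0.0856,0.1306,-0.0],-0.0]]
[[[0.0171,0.0261,-0.0],-0.0],[[0.0342,0.0523,-0.0],-0.0],[[0.0514,0.0784,-0.0],-0.0],[[0.0685,0.1046,-0.0],-0.0],[[0.0856,0.1307,-0.0],-0.0]]
end [  0.568   -0.2995   0.25   -14.    ]
back
[[[-0.0148,-0.022,-0.0042],-0.0],[[-0.0296,-0.0441,-0.0083],-0.0],[[-0.0443,-0.0661,-0.0125],-0.0],[[-0.0591,-0.0882,-0.0166],-0.0],[[-0.0739,-0.1102,-0.0208],-0.0]]
[[[-0.0148,-0.022,-0.0042],-0.0],[[-0.0295,-0.0441,-0.0084],-0.0],[[-0.0443,-0.0661,-0.0125],-0.0],[[-0.059,-0.0882,-0.0167],-0.0],[[-0.0738,-0.1102,-0.0209],-0.0]]
[[[-0.0148,-0.022,-0.0042],-0.0],[[-0.0296,-0.0441,-0.0083],-0.0],[[-0.0443,-0.0661,-0.0125],-0.0],[[-0.0591,-0.0882,-0.0166],-0.0],[[-0.0739,-0.1102,-0.0208],-0.0]]
end [  0.46   0.     0.3  -14.  ]
```

Emit:
send_rows(deltas=[[[-0.007, -0.0123, 0.0206], 0], [[-0.014, -0.0245, 0.0412], 0], [[-0.021, -0.0368, 0.062], 0], [[-0.028, -0.049, 0.0825], 0], [[-0.0353, -0.0613, 0.1031], 0]])

```text
clock: 30.65
tool_pos: [0.4448, 0.0539, 0.2186]
orientation: [180.0, 0.0, -14.0]
force: [0.5, 1.0, 0.1]
opening: 0.0367
gripper_force: 0.0
```

Emit:
send_rows(deltas=[[[0, 0, 0.04], 0], [[0, 0, 0.08], 0], [[0, 0, 0.12], 0], [[0, 0, 0.145], 0], [[0, 0, 0.156], 0]])

```text
clock: 31.07
tool_pos: [0.4435, 0.0527, 0.0918]
orientation: [179.8, 0.2, -14.0]
force: [0.3, -0.3, 0.4]
opening: 0.0369
gripper_force: 0.0
```

Emit:
send_rows(deltas=[[[0, 0, 0], 0], [[0, 0, 0], 0], [[0, 0, 0], 0], [[0, 0, 0], 0], [[0, 0, 0], 0]], gripper=0)

```text
clock: 31.48
tool_pos: [0.4454, 0.0545, 0.096]
orientation: [-179.9, -0.1, -13.9]
force: [0.4, -0.5, 2.8]
opening: 0.0149
gripper_force: 30.0
```

Emit:
send_rows(deltas=[[[0, 0, -0.0387], 0], [[0, 0, -0.0775], 0], [[0, 0, -0.1162], 0], [[0, 0, -0.155], 0], [[0, 0, -0.1937], 0]])

```text
clock: 31.9
tool_pos: [0.4443, 0.054, 0.2523]
orientation: [-179.9, -0.1, -13.9]
force: [1.4, -0.3, -1.1]
opening: 0.0151
gripper_force: 30.0
```

Emit:
send_rows(deltas=[[[0.0171, 0.0261, 0], 0], [[0.0342, 0.0523, 0], 0], [[0.0514, 0.0784, 0], 0], [[0.0685, 0.1046, 0], 0], [[0.0856, 0.1307, 0], 0]])

```text
clock: 32.32
tool_pos: [0.4861, -0.0649, 0.2509]
orientation: [-179.9, -0.1, -13.9]
force: [0.2, 0.3, 0.3]
opening: 0.0156
gripper_force: 30.0
```

Emit:
send_rows(deltas=[[[0.0171, 0.0261, 0], 0], [[0.0342, 0.0523, 0], 0], [[0.0514, 0.0784, 0], 0], [[0.0685, 0.1046, 0], 0], [[0.0856, 0.1307, 0], 0]])

```text
clock: 32.73
tool_pos: [0.5274, -0.183, 0.2507]
orientation: [-180.0, -0.1, -13.9]
force: [0.7, -0.1, -0.5]
opening: 0.015
gripper_force: 30.0
```

Emit:
send_rows(deltas=[[[0.0171, 0.0261, 0], 0], [[0.0342, 0.0523, 0], 0], [[0.0514, 0.0784, 0], 0], [[0.0685, 0.1046, 0], 0], [[0.0856, 0.1307, 0], 0]])

```text
clock: 33.15
tool_pos: [0.5686, -0.301, 0.2507]
orientation: [-180.0, -0.1, -13.9]
force: [1.2, 0.5, 0.2]
opening: 0.0149
gripper_force: 30.0
```

Emit:
send_rows(deltas=[[[0, -0.002, 0], 0], [[0, -0.002, 0.03], 0], [[0, -0.002, 0.065], 0], [[0, -0.002, 0.1], 0], [[0, -0.002, 0.114], 0]])

```text
clock: 33.57
tool_pos: [0.567, -0.2975, 0.1556]
orientation: [-180.0, 0.2, -14.0]
force: [-0.8, 0.4, -0.7]
opening: 0.0149
gripper_force: 30.0
```

Emit:
send_rows(deltas=[[[0, 0, 0.003], 0], [[0, 0, 0.006], 0], [[0, 0, 0.0065], 0], [[0, 0, 0.0065], 0], [[0, 0, 0.0065], 0]])

```text
clock: 33.98
tool_pos: [0.5696, -0.2983, 0.155]
orientation: [180.0, -0.1, -13.9]
force: [0.6, 0.1, -0.1]
opening: 0.0152
gripper_force: 30.0
```

Emit:
send_rows(deltas=[[[0, 0, 0], 0], [[0, 0, 0], 0], [[0, 0, 0], 0], [[0, 0, 0], 0], [[0, 0, 0], 0]], gripper=0.32)

```text
clock: 34.4
tool_pos: [0.5689, -0.2982, 0.1535]
orientation: [-180.0, -0.0, -13.9]
force: [0.4, 0.1, -0.2]
opening: 0.0279
gripper_force: 0.0
```

Emit:
send_rows(deltas=[[[0, 0, -0.02], 0], [[0, 0, -0.046], 0], [[0, 0, -0.072], 0], [[0, 0, -0.1], 0], [[0, 0, -0.124], 0]])

```text
clock: 34.82
tool_pos: [0.5689, -0.2983, 0.254]
orientation: [180.0, -0.0, -13.9]
force: [0.7, -0.1, 0.6]
opening: 0.0279
gripper_force: 0.0
```

Emit:
send_rows(deltas=[[[-0.04, 0, 0], 0], [[-0.08, 0, 0], 0], [[-0.12, 0, 0], 0], [[-0.16, 0, 0], 0], [[-0.19, 0, 0], 0]], gripper=0.5)

```text
clock: 35.23
tool_pos: [0.4189, -0.2611, 0.2525]
orientation: [-180.0, 0.0, -14.0]
force: [0.5, 0.0, -0.4]
opening: 0.0434
gripper_force: 0.0
```

Run:
```python
from h import *
p=ctrl.snapshot("wrist");t=ctrl.snapshot("top")
cv2.imwrite("pics/s5.png",np.hstack([cv2.resize(p["color"][:,:,::-1],(520,390)),cv2.resize(t["color"][150:280,370:463,::-1],(279,390),interpolation=cv2.INTER_CUBIC)]))
o=ctrl.get_obs();print(o["clock"],o["tool_pos"],o["orientation"])
O=np.array([.568,-.2995]);y=np.radians(-14);u=np.array([np.cos(y),np.sin(y)]);v=np.array([-u[1],u[0]])
for (a,b,z) in [(-67,72,80),(-67,-72,80),(-71,0,92),(-157,0,92)]:
    w=O+(a*u+b*v)/1000; print(a,b,proj(p,[*w,z/1000])*520/640)
```

```text
35.3333 [ 0.41799226 -0.26085633  0.25310025] [-1.79959579e+02 -1.32881675e-02 -1.39705764e+01]
-67 72 [[170.51902506  87.08384825]]
-67 -72 [[354.51060069  87.1001523 ]]
-71 0 [[262.61718746  91.89909343]]
-157 0 [[262.49475086 201.57586177]]
```

View pics/s5.png

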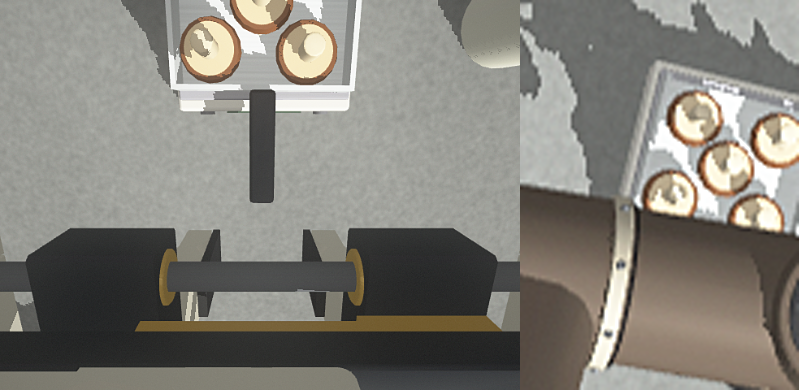

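Run:
```python
from h import *
print(np.round(ctrl.get_obs()["joint_pos"],1))
plan([(.4661,-.2741,.20,-14,1),(.4661,-.2741,.134,-14,1)])
p=ctrl.snapshot("top");
for d in ctrl.cut_out(p,"carton")[:4]:
    if abs(onz(p,px(d),.09)[0]-[.58,.28]).max()<.06:
        m=d["pixels"].astype(np.uint8);c=max(cv2.findContours(m,0,1)[0],key=cv2.contourArea)
        r=cv2.minAreaRect(c);print(d["conf"],r);print(onz(p,cv2.boxPoints(r),.092))
cv2.imwrite("pics/carton.png",np.hstack([cv2.resize(p["color"][150:270,170:290,::-1],(400,400),interpolation=cv2.INTER_CUBIC),cv2.resize(ctrl.snapshot("scene")["color"][250:410,340:500,::-1],(400,400),interpolation=cv2.INTER_CUBIC)]))
```

```text
[ -9.1   5.  -25.1  -0.  -59.9  85.1]
[[[0.0125,0.0003,0.0133],0.0],[[0.025,0.0006,0.0266],0.0],[[0.0374,0.0009,0.0398],0.0],[[0.0499,0.0012,0.0531],0.0],[[0.0624,0.0015,0.0664],0.0]]
[[[-0.0,0.0,0.0165],0.0],[[-0.0,0.0,0.033],0.0],[[-0.0,0.0,0.0495],0.0],[[-0.0,0.0,0.066],0.0],[[-0.0,0.0,0.0825],0.0]]
end [  0.4661  -0.2741   0.134  -13.9706]
0.57 ((216.4128875732422, 218.71066284179688), (63.6352424621582, 78.85073852539062), 12.994616508483887)
[[0.44413221 0.37445588]
 [0.64136551 0.33341662]
 [0.60529234 0.1741347 ]
 [0.40864658 0.21656   ]]
```

View pics/carton.png

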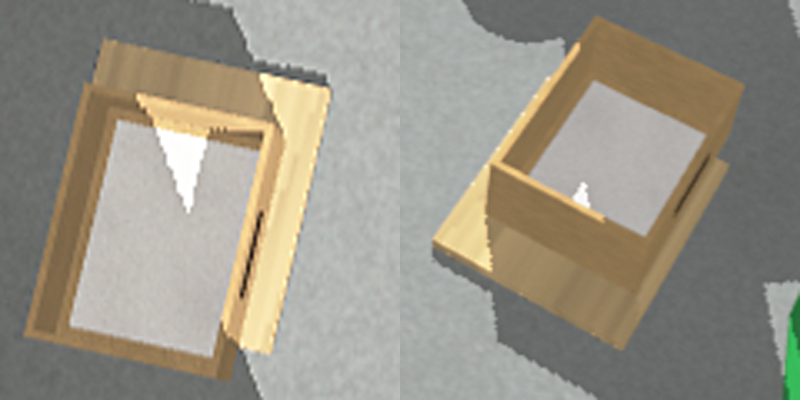

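Run:
```python
from h import *
from scipy.optimize import least_squares
np.set_printoptions(precision=4,suppress=True)
p=ctrl.snapshot("top");q=ctrl.snapshot("scene")
S=np.array([(92,165),(195,17),(342,85)])/2.5+[340,250]
print("scene rim far-y,near-y,near+y",onz(q,S,.092))
T=np.array([(27,333),(92,82)])/3.333+[170,150]
print("top rim near+y, far+y",onz(p,T,.092))
I=np.array([(118,120),(258,150),(213,355),(70,325)])/3.333+[170,150]
print("floor z.018: far+y far-y near-y near+y",onz(p,I,.018))
```

```text
scene rim far-y,near-y,near+y [[0.6083 0.1874]
 [0.4143 0.2277]
 [0.4451 0.3722]]
top rim near+y, far+y [[0.4443 0.3705]
 [0.6376 0.3248]]
floor z.018: far+y far-y near-y near+y [[0.6198 0.319 ]
 [0.596  0.2059]
 [0.4308 0.2396]
 [0.4542 0.3543]]
```

Emit:
send_rows(deltas=[[[0.0125, 0, 0.0133], 0], [[0.025, 0, 0.0266], 0], [[0.0374, 0.001, 0.04], 0], [[0.05, 0.001, 0.053], 0], [[0.0624, 0.0015, 0.0664], 0]])

```text
clock: 36.0
tool_pos: [0.4707, -0.2751, 0.1984]
orientation: [180.0, 0.0, -13.9]
force: [0.0, -0.1, 0.9]
opening: 0.0441
gripper_force: 0.0
```

Emit:
send_rows(deltas=[[[0, 0, 0.025], 0], [[0, 0, 0.05], 0], [[0, 0, 0.07], 0], [[0, 0, 0.08], 0], [[0, 0, 0.0825], 0]])

```text
clock: 36.42
tool_pos: [0.4691, -0.2747, 0.1313]
orientation: [180.0, 0.2, -13.9]
force: [0.1, -0.5, 1.0]
opening: 0.0441
gripper_force: 0.0
```

Emit:
send_rows(deltas=[[[0, 0, 0], 0], [[0, 0, 0], 0], [[0, 0, 0], 0], [[0, 0, 0], 0], [[0, 0, 0], 0]], gripper=0.22)

```text
clock: 36.83
tool_pos: [0.4699, -0.2748, 0.1343]
orientation: [-180.0, -0.1, -13.9]
force: [0.2, 1.3, 1.2]
opening: 0.0205
gripper_force: 0.9
```

Emit:
send_rows(deltas=[[[0, 0, 0], 0], [[0, 0, 0], 0], [[0, 0, 0], 0], [[0, 0, 0], 0], [[0, 0, 0], 0]], gripper=0.2)

```text
clock: 37.25
tool_pos: [0.4699, -0.2748, 0.1342]
orientation: [-180.0, -0.1, -13.9]
force: [-0.5, 2.3, 6.8]
opening: 0.0196
gripper_force: 30.0
```

Emit:
send_rows(deltas=[[[0, 0, 0], 0], [[0, 0, 0], 0], [[0, 0, 0], 0], [[0, 0, 0], 0], [[0, 0, 0], 0]], gripper=0)

```text
clock: 37.67
tool_pos: [0.4699, -0.2748, 0.1342]
orientation: [-180.0, -0.1, -13.9]
force: [0.0, 2.6, 6.4]
opening: 0.0198
gripper_force: 30.0
```

```bash
cat >> h.py <<'E'
def tilt():
    p=ctrl.snapshot("wrist")["color"]; r=cv2.imread("pics/ref.png")
    out=[]
    for (x0,y0,x1,y1) in REG:
        t=r[y0:y1,x0:x1]; m=cv2.matchTemplate(p[:,:,::-1].copy(),t,cv2.TM_CCOEFF_NORMED)
        _,v,_,l=cv2.minMaxLoc(m); out.append((round(v,2),l[0]-x0,l[1]-y0))
    print("shift",out)
REG=[(215,20,425,110),(150,20,300,130),(330,20,480,130)]
E
python3 - <<'E'
from h import *
p=ctrl.snapshot("wrist");save(p,"ref")
O=np.array([.568,-.2995]);y=np.radians(-14);u=np.array([np.cos(y),np.sin(y)]);v=np.array([-u[1],u[0]])
for (a,b,z) in [(-67,72,80),(-67,-72,80),(67,72,80),(67,-72,80)]:
    print(a,b,proj(p,[*(O+(a*u+b*v)/1000),z/1000]))
o=ctrl.get_obs();print(o["tool_pos"],o["force"],o["moment"])
plan([(.4699,-.2748,.204,-14,2)])
E
```

```text
-67 72 [[134.66584243 236.58830436]]
-67 -72 [[508.96360343 236.62845325]]
67 72 [[  76.5610156  -204.70450403]]
67 -72 [[ 567.56850148 -203.84894241]]
[ 0.46994545 -0.27479694  0.13425424] [-1.07965151  2.42132877  6.47952162] [ 0.85965868  0.19279651 -0.13209437]
[[[-0.0,0.0,-0.0087],0.0],[[-0.0,0.0,-0.0174],0.0],[[-0.0,0.0,-0.0262],0.0],[[-0.0,0.0,-0.0349],0.0],[[-0.0,0.0,-0.0436],0.0]]
[[[-0.0,0.0,-0.0087],0.0],[[-0.0,0.0,-0.0174],0.0],[[-0.0001,0.0,-0.0262],0.001],[[-0.0001,0.0,-0.0349],0.001],[[-0.0001,0.0,-0.0436],0.001]]
end [  0.4699  -0.2748   0.204  -14.0176]
```

Emit:
send_rows(deltas=[[[0, 0, -0.002], 0], [[0, 0, -0.005], 0], [[0, 0, -0.009], 0], [[0, 0, -0.013], 0], [[0, 0, -0.015], 0]])

```text
clock: 38.13
tool_pos: [0.4693, -0.2748, 0.1456]
orientation: [180.0, 0.0, -13.9]
force: [0.4, -0.5, -3.8]
opening: 0.0201
gripper_force: 30.0
```

```bash
sed -i 's/^REG=.*/REG=[(150,80,490,225),(150,80,300,225),(340,80,490,225)]/' h.py
python3 - <<'E'
from h import *
tilt();tilt();o=ctrl.get_obs();print(o["tool_pos"],o["force"],o["moment"],o["opening"])
E
```

```text
shift [(0.96, 0, 0), (0.97, 0, 0), (0.96, -1, 0)]
shift [(0.96, 0, 0), (0.97, 0, 0), (0.96, -1, 0)]
[ 0.46956479 -0.2748278   0.14570947] [ 0.80277637  0.88808374 -3.32225583] [0.06530307 0.30977359 0.00742826] 0.019737326703539244
```

Run:
```python
from h import *
plan([(.4695,-.2748,.206,-14,2),(.4856,.0851,.21,78.3,9)])
```

```text
[[[-0.0,-0.0,-0.0075],0.0],[[-0.0,-0.0,-0.0151],0.0],[[-0.0,-0.0,-0.0226],0.0],[[-0.0,-0.0,-0.0302],0.0],[[-0.0,-0.0,-0.0377],0.0]]
[[[-0.0,-0.0,-0.0075],0.0],[[-0.0,-0.0,-0.0151],0.0],[[-0.0001,-0.0,-0.0226],0.001],[[-0.0001,-0.0,-0.0302],0.001],[[-0.0001,-0.0,-0.0377],0.001]]
[[[-0.002,-0.0098,-0.0001],-0.023],[[-0.004,-0.0196,-0.0002],-0.046],[[-0.0059,-0.0294,-0.0004],-0.068],[[-0.0079,-0.0392,-0.0005],-0.091],[[-0.0099,-0.049,-0.0006],-0.114]]
[[[-0.0002,-0.01,-0.0001],-0.023],[[-0.0004,-0.02,-0.0002],-0.046],[[-0.0007,-0.0301,-0.0003],-0.068],[[-0.0009,-0.0401,-0.0004],-0.091],[[-0.0011,-0.0501,-0.0005],-0.114]]
[[[0.0016,-0.0099,-0.0001],-0.023],[[0.0032,-0.0198,-0.0002],-0.046],[[0.0047,-0.0296,-0.0004],-0.068],[[0.0063,-0.0395,-0.0005],-0.091],[[0.0079,-0.0494,-0.0006],-0.114]]
[[[0.0033,-0.0094,-0.0001],-0.023],[[0.0066,-0.0189,-0.0002],-0.046],[[0.0099,-0.0283,-0.0003],-0.068],[[0.0132,-0.0378,-0.0004],-0.091],[[0.0165,-0.0472,-0.0005],-0.114]]
[[[0.0049,-0.0087,-0.0001],-0.023],[[0.0099,-0.0174,-0.0002],-0.046],[[0.0148,-0.0261,-0.0004],-0.068],[[0.0198,-0.0348,-0.0005],-0.091],[[0.0247,-0.0435,-0.0006],-0.114]]
[[[0.0064,-0.0077,-0.0001],-0.023],[[0.0128,-0.0154,-0.0002],-0.046],[[0.0193,-0.023,-0.0003],-0.068],[[0.0257,-0.0307,-0.0004],-0.091],[[0.0321,-0.0384,-0.0005],-0.114]]
[[[0.0077,-0.0064,-0.0001],-0.023],[[0.0154,-0.0128,-0.0002],-0.046],[[0.023,-0.0193,-0.0004],-0.068],[[0.0307,-0.0257,-0.0005],-0.091],[[0.0384,-0.0321,-0.0006],-0.114]]
[[[0.0087,-0.005,-0.0001],-0.023],[[0.0174,-0.0099,-0.0002],-0.046],[[0.0261,-0.0149,-0.0003],-0.068],[[0.0348,-0.0198,-0.0004],-0.091],[[0.0435,-0.0248,-0.0005],-0.114]]
[[[0.0094,-0.0033,-0.0001],-0.023],[[0.0189,-0.0066,-0.0002],-0.046],[[0.0283,-0.01,-0.0004],-0.068],[[0.0378,-0.0133,-0.0005],-0.091],[[0.0472,-0.0166,-0.0006],-0.114]]
end [ 0.4856  0.0851  0.21   78.3149]
```

Emit:
send_rows(deltas=[[[0, 0, -0.006], 0], [[0, 0, -0.013], 0], [[0, 0, -0.021], 0], [[0, 0, -0.029], 0], [[0, 0, -0.0377], 0]])

```text
clock: 38.65
tool_pos: [0.4696, -0.2748, 0.1764]
orientation: [-180.0, -0.0, -13.9]
force: [-0.6, -1.0, -3.2]
opening: 0.0196
gripper_force: 30.0
```

Emit:
send_rows(deltas=[[[0, 0, -0.009], 0], [[0, 0, -0.018], 0], [[0, 0, -0.026], 0], [[0, 0, -0.033], 0], [[0, 0, -0.038], 0]])

```text
clock: 39.07
tool_pos: [0.4696, -0.2749, 0.2069]
orientation: [-180.0, -0.0, -13.9]
force: [0.0, -0.5, -4.0]
opening: 0.0198
gripper_force: 30.0
```

Emit:
send_rows(deltas=[[[-0.001, -0.005, 0], -0.012], [[-0.003, -0.013, 0], -0.032], [[-0.005, -0.024, 0], -0.058], [[-0.0075, -0.036, 0], -0.086], [[-0.01, -0.049, 0], -0.114]])

```text
clock: 39.48
tool_pos: [0.471, -0.2337, 0.2056]
orientation: [-180.0, 0.0, -3.4]
force: [-0.4, -0.1, -4.0]
opening: 0.0195
gripper_force: 30.0
```

Emit:
send_rows(deltas=[[[0, -0.01, 0], -0.023], [[0, -0.02, 0], -0.046], [[-0.0007, -0.03, 0], -0.068], [[-0.001, -0.04, 0], -0.091], [[-0.001, -0.05, 0], -0.114]])

```text
clock: 39.9
tool_pos: [0.4729, -0.194, 0.206]
orientation: [180.0, 0.0, 6.8]
force: [-0.2, -0.1, -3.4]
opening: 0.0196
gripper_force: 30.0
```

Emit:
send_rows(deltas=[[[0.0016, -0.01, 0], -0.023], [[0.0032, -0.02, 0], -0.046], [[0.0047, -0.03, 0], -0.068], [[0.0063, -0.0395, 0], -0.091], [[0.008, -0.0494, 0], -0.114]])

```text
clock: 40.32
tool_pos: [0.4748, -0.1541, 0.206]
orientation: [180.0, 0.0, 17.1]
force: [-0.9, 0.6, -3.8]
opening: 0.0201
gripper_force: 30.0
```

Emit:
send_rows(deltas=[[[0.0033, -0.0094, 0], -0.023], [[0.0066, -0.019, 0], -0.046], [[0.01, -0.0283, 0], -0.068], [[0.0132, -0.0378, 0], -0.091], [[0.0165, -0.0472, 0], -0.114]])

```text
clock: 40.73
tool_pos: [0.4765, -0.1141, 0.206]
orientation: [180.0, -0.0, 27.3]
force: [-0.3, 0.8, -4.3]
opening: 0.0201
gripper_force: 30.0
```

Emit:
send_rows(deltas=[[[0.005, -0.0087, 0], -0.023], [[0.01, -0.0174, 0], -0.046], [[0.0148, -0.026, 0], -0.068], [[0.02, -0.0348, 0], -0.091], [[0.0247, -0.0435, 0], -0.114]])

```text
clock: 41.15
tool_pos: [0.4783, -0.0741, 0.206]
orientation: [180.0, -0.0, 37.6]
force: [-0.2, 0.5, -4.3]
opening: 0.0197
gripper_force: 30.0
```

Emit:
send_rows(deltas=[[[0.0064, -0.0077, 0], -0.023], [[0.0128, -0.0154, 0], -0.046], [[0.0193, -0.023, 0], -0.068], [[0.0257, -0.0307, 0], -0.091], [[0.032, -0.0384, 0], -0.114]])

```text
clock: 41.57
tool_pos: [0.4799, -0.0342, 0.206]
orientation: [180.0, -0.0, 47.8]
force: [-0.7, 0.6, -4.1]
opening: 0.0202
gripper_force: 30.0
```

Emit:
send_rows(deltas=[[[0.0077, -0.0064, 0], -0.023], [[0.0154, -0.0128, 0], -0.046], [[0.023, -0.0193, 0], -0.068], [[0.0307, -0.0257, 0], -0.091], [[0.0384, -0.032, 0], -0.114]])

```text
clock: 41.98
tool_pos: [0.4817, 0.0058, 0.206]
orientation: [-180.0, -0.0, 58.1]
force: [-1.0, -0.3, -4.1]
opening: 0.0193
gripper_force: 30.0
```

Run:
```python
from h import *
tilt();o=ctrl.get_obs();print(o["tool_pos"],o["orientation"],o["force"],o["moment"],o["opening"],np.round(o["joint_pos"],1))
plan([(.4856,.0851,.21,78.3,2)])
```

```text
shift [(0.84, 0, 0), (0.86, 0, 0), (0.85, -1, 0)]
[0.48202045 0.00667822 0.20606858] [ 1.79988315e+02 -2.76174831e-02  5.82578689e+01] [ 0.51778323  0.77755187 -4.04309087] [-0.17726768 -0.22929081 -0.0764539 ] 0.019735712678068642 [ 24.2   6.8 -30.   -0.  -53.2 124. ]
[[[0.0086,-0.0048,-0.0005],-0.022],[[0.0172,-0.0096,-0.001],-0.044],[[0.0257,-0.0143,-0.0015],-0.067],[[0.0343,-0.0191,-0.002],-0.089],[[0.0429,-0.0239,-0.0025],-0.111]]
[[[0.0093,-0.0032,-0.0005],-0.022],[[0.0185,-0.0064,-0.001],-0.045],[[0.0278,-0.0097,-0.0014],-0.067],[[0.037,-0.0129,-0.0019],-0.09],[[0.0463,-0.0161,-0.0024],-0.112]]
end [ 0.4856  0.0851  0.21   78.3279]
```

Emit:
send_rows(deltas=[[[0.0086, -0.0048, -0.0005], -0.022], [[0.0172, -0.0096, -0.001], -0.044], [[0.0257, -0.0143, -0.0015], -0.067], [[0.0343, -0.019, -0.002], -0.089], [[0.0429, -0.0239, -0.0025], -0.111]])

```text
clock: 42.45
tool_pos: [0.4838, 0.0451, 0.2081]
orientation: [180.0, -0.0, 68.1]
force: [0.2, -0.1, -4.5]
opening: 0.0198
gripper_force: 30.0
```

Emit:
send_rows(deltas=[[[0.01, -0.004, -0.0005], -0.03], [[0.02, -0.008, -0.001], -0.06], [[0.0285, -0.012, -0.0014], -0.083], [[0.033, -0.015, -0.002], -0.101], [[0.0338, -0.0161, -0.0024], -0.112]])

```text
clock: 42.87
tool_pos: [0.4819, 0.075, 0.21]
orientation: [180.0, -0.0, 78.1]
force: [-0.4, -0.4, -3.9]
opening: 0.0195
gripper_force: 30.0
```

Run:
```python
from h import *
tilt();t=ctrl.snapshot("top");o=ctrl.get_obs();print(o["tool_pos"],o["orientation"],o["force"])
P=np.array([.512,.2124]);w=np.array([.2028,.979]);n=np.array([.979,-.2028]);d=o["tool_pos"][:2]-P;print("s,lat",d@w,d@n)
print([(round(e["conf"],2),*np.round(onz(t,px(e),.14)[0],3)) for e in ctrl.boxes_of(t,"mushroom1") if e["conf"]>.2])
```

```text
shift [(0.7, -1, 0), (0.68, 0, 0), (0.85, -1, 0)]
[0.48184331 0.0743215  0.20997723] [-1.79999017e+02  7.00340097e-04  7.80211469e+01] [ 0.00929421  0.64497687 -3.32829122]
s,lat -0.14129463377480678 -0.0015210836413822961
[(0.77, np.float64(0.552), np.float64(0.202))]
```

Emit:
send_rows(deltas=[[[0, 0, 0.008], 0], [[0, 0, 0.018], 0], [[0, 0, 0.028], 0], [[0, 0, 0.035], 0], [[0, 0, 0.038], 0]])

```text
clock: 43.43
tool_pos: [0.4813, 0.0736, 0.1779]
orientation: [-179.9, 0.1, 77.9]
force: [-0.1, -0.7, -4.0]
opening: 0.0199
gripper_force: 30.0
```

Emit:
send_rows(deltas=[[[0, 0, 0.001], 0], [[0, 0, 0.002], 0], [[0, 0, 0.003], 0], [[0, 0, 0.004], 0], [[0, 0, 0.004], 0]])

```text
clock: 43.85
tool_pos: [0.4823, 0.0742, 0.1766]
orientation: [180.0, -0.0, 78.0]
force: [-0.1, -0.8, -2.4]
opening: 0.0202
gripper_force: 30.0
```

Run:
```python
from h import *
tilt();o=ctrl.get_obs();print(o["tool_pos"],o["force"],o["moment"])
```

```text
shift [(0.7, -1, 0), (0.68, -1, 0), (0.85, -1, 0)]
[0.48224932 0.0742208  0.1766665 ] [ 0.39544097 -0.70093986 -3.00540854] [-0.36884091 -0.07865036 -0.02749512]
```

Emit:
send_rows(deltas=[[[0.002, 0, -0.007], 0], [[0.0045, 0, -0.015], 0], [[0.008, 0, -0.0235], 0], [[0.0115, 0, -0.0315], 0], [[0.0158, 0, -0.0395], 0]])

```text
clock: 44.32
tool_pos: [0.4848, 0.0869, 0.209]
orientation: [180.0, -0.0, 78.0]
force: [-0.7, -1.2, -4.1]
opening: 0.0198
gripper_force: 30.0
```

Run:
```python
from h import *
tilt();o=ctrl.get_obs();print(o["tool_pos"],o["force"],o["moment"])
w=ctrl.snapshot("wrist");save(w,"t15")
q=ctrl.snapshot("scene")
for e in ctrl.cut_out(q,"carton"):
    print(round(e["conf"],2),px(e))
```

```text
shift [(0.7, -1, 0), (0.69, 0, 0), (0.85, -1, 0)]
[0.48572835 0.08763151 0.21025203] [ 2.63174953  1.04293752 -1.97510155] [-0.30989711 -0.56632309 -0.0799782 ]
0.61 [430.208 313.68 ]
0.61 [529.408 390.288]
0.56 [475.2   179.904]
```

Emit:
send_rows(deltas=[[[-0.003, 0, 0.01], 0], [[-0.007, 0, 0.02], 0], [[-0.011, 0, 0.03], 0], [[-0.015, 0, 0.037], 0], [[-0.0158, 0, 0.0405], 0]])

```text
clock: 44.93
tool_pos: [0.4815, 0.0733, 0.1743]
orientation: [-179.9, 0.1, 77.9]
force: [-1.8, -1.8, 1.4]
opening: 0.0197
gripper_force: 30.0
```

Emit:
send_rows(deltas=[[[0, 0, 0.001], 0], [[0, 0, 0.002], 0], [[0, 0, 0.002], 0], [[0, 0, 0.002], 0], [[0, 0, 0.002], 0]])

```text
clock: 45.35
tool_pos: [0.4822, 0.0742, 0.1742]
orientation: [180.0, -0.0, 78.0]
force: [-1.5, -2.7, 0.4]
opening: 0.0197
gripper_force: 30.0
```

Emit:
send_rows(deltas=[[[0, 0, 0], 0], [[0, 0, 0], 0], [[0, 0, 0], 0], [[0, 0, 0], 0], [[0, 0, 0], 0]], gripper=0.212)

```text
clock: 45.77
tool_pos: [0.4821, 0.0742, 0.174]
orientation: [180.0, -0.0, 78.0]
force: [-0.6, -2.5, 1.2]
opening: 0.0198
gripper_force: 30.0
```

Emit:
send_rows(deltas=[[[0, 0, 0], 0], [[0, 0, 0], 0], [[0, 0, 0], 0], [[0, 0, 0], 0], [[0, 0, 0], 0]], gripper=0.216)

```text
clock: 46.18
tool_pos: [0.4821, 0.0742, 0.174]
orientation: [180.0, -0.0, 78.0]
force: [0.0, -2.9, 1.3]
opening: 0.0198
gripper_force: 30.0
```

Run:
```python
from h import *
tilt();o=ctrl.get_obs();print(o["tool_pos"],o["force"],o["moment"],o["gripper_force"])
```

```text
shift [(0.66, -1, -1), (0.64, -2, 0), (0.84, 0, -2)]
[0.48209542 0.07416962 0.17395657] [-0.77476754 -3.28460393  0.1937455 ] [-0.69692898  0.02222611  0.04461217] 30.002074241638184
```

Emit:
send_rows(deltas=[[[0, 0, -0.006], 0], [[0, 0, -0.0125], 0], [[0.008, 0, -0.0125], 0], [[0.02, 0, -0.0125], 0], [[0.034, 0, -0.0125], 0]], gripper=0)

```text
clock: 46.65
tool_pos: [0.4877, 0.1015, 0.1839]
orientation: [-180.0, -0.0, 77.9]
force: [0.4, -0.0, -4.1]
opening: 0.0199
gripper_force: 30.0
```

Emit:
send_rows(deltas=[[[0.014, 0, 0], 0], [[0.028, 0, 0], 0], [[0.042, 0, 0], 0], [[0.052, 0, 0], 0], [[0.056, 0, 0], 0]])

```text
clock: 47.07
tool_pos: [0.4974, 0.1462, 0.1838]
orientation: [180.0, 0.0, 78.0]
force: [0.1, 0.6, -3.2]
opening: 0.0197
gripper_force: 30.0
```

Emit:
send_rows(deltas=[[[0, 0, 0.002], 0], [[0, 0, 0.005], 0], [[0, 0, 0.008], 0], [[0, 0, 0.01], 0], [[0, 0, 0.0105], 0]])

```text
clock: 47.48
tool_pos: [0.4968, 0.1439, 0.1756]
orientation: [-180.0, 0.0, 77.9]
force: [-3.6, -2.3, 3.3]
opening: 0.0199
gripper_force: 30.0
```

Run:
```python
from h import *
M=[];F=[]
for i in range(8):
    q=ctrl.snapshot("scene" if i else "top");o=ctrl.get_obs();M.append(o["moment"]);F.append(o["force"])
    if i==0:
        print([(round(e["conf"],2),*np.round(onz(q,px(e),.11)[0],3)) for e in ctrl.boxes_of(q,"mushroom1") if e["conf"]>.2])
print(np.mean(F,0),np.mean(M,0),np.std(M,0),o["tool_pos"],o["orientation"])
P=np.array([.512,.2124]);w=np.array([.2028,.979]);n=np.array([.979,-.2028]);d=o["tool_pos"][:2]-P;print("s,lat",d@w,d@n)
tilt()
```

```text
[(0.48, np.float64(0.564), np.float64(0.28))]
[-2.03363905 -2.73242919  1.43057452] [-1.07803521  0.60550793  0.07671231] [0.19273271 0.1032231  0.02892259] [0.49709217 0.14434572 0.17568681] [1.79988610e+02 7.83359658e-03 7.79540641e+01]
s,lat -0.06964844574295222 -0.0007933578415669348
shift [(0.67, -1, 0), (0.66, -1, 1), (0.86, -1, -1)]
```

Emit:
send_rows(deltas=[[[0, 0, -0.003], 0], [[0, 0, -0.006], 0], [[0, 0, -0.009], 0], [[0, 0, -0.009], 0], [[0, 0, -0.009], 0]])

```text
clock: 48.4
tool_pos: [0.4971, 0.1448, 0.1828]
orientation: [180.0, -0.0, 78.0]
force: [-0.5, -0.3, -4.1]
opening: 0.0197
gripper_force: 30.0
```

Run:
```python
from h import *
M=[];F=[]
for i in range(14):
    q=ctrl.snapshot("scene");o=ctrl.get_obs();M.append(o["moment"]);F.append(o["force"])
y=np.radians(78);v=np.array([-np.sin(y),np.cos(y)])
print(np.mean(F,0),np.mean(M,0),np.std(M,0), "d",np.mean(M,0)[:2]@v/-np.mean(F,0)[2])
```

```text
[-0.06817045 -0.33958977 -4.53184833] [-0.37382803 -0.03957048  0.0023621 ] [0.02955828 0.02034075 0.02992304] d 0.07887109282247412
```

Emit:
send_rows(deltas=[[[0.002, 0, 0.002], 0], [[0.004, 0, 0.005], 0], [[0.004, 0, 0.007], 0], [[0.004, 0, 0.008], 0], [[0.004, 0, 0.0085], 0]])

```text
clock: 49.52
tool_pos: [0.4976, 0.1476, 0.1758]
orientation: [-180.0, 0.0, 78.0]
force: [-1.9, 0.1, -0.6]
opening: 0.0201
gripper_force: 30.0
```

Emit:
send_rows(deltas=[[[0, 0, 0.02], 0], [[0, 0, 0.04], 0], [[0, 0, 0.04], 0], [[0, 0, 0.04], 0], [[0, 0, 0.04], 0]], gripper=0.25)

```text
clock: 49.93
tool_pos: [0.4984, 0.1481, 0.1449]
orientation: [179.9, -0.0, 78.0]
force: [0.5, 0.3, 1.0]
opening: 0.0218
gripper_force: 0.0
```

Run:
```python
from h import *
o=ctrl.get_obs();print(o["tool_pos"],o["force"],o["moment"],o["opening"]);tilt()
q=ctrl.snapshot("scene");w=ctrl.snapshot("wrist")
cv2.imwrite("pics/loose.png",np.hstack([cv2.resize(w["color"][:,:,::-1],(400,300)),cv2.resize(q["color"][200:380,340:520,::-1],(300,300),interpolation=cv2.INTER_CUBIC)]))
```

```text
[0.4983847  0.14806203 0.14494252] [0.51503687 0.33279192 0.98247919] [ 0.01232996 -0.07498991 -0.03403145] 0.02175614725769775
shift [(0.36, -2, -9), (0.37, -13, -13), (0.47, 6, -14)]
```

View pics/loose.png

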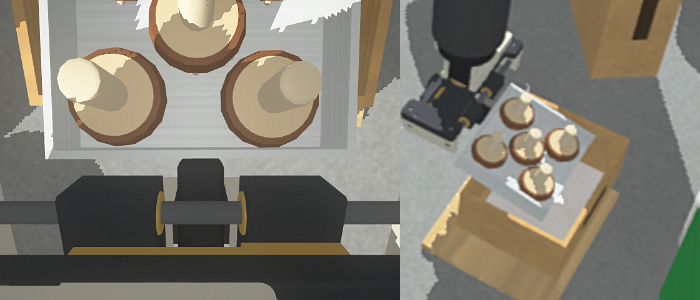

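Emit:
send_rows(deltas=[[[0.002, 0, -0.004], 0], [[0.0045, 0, -0.008], 0], [[0.0067, 0, -0.012], 0], [[0.009, 0, -0.016], 0], [[0.011, 0, -0.02], 0]])

```text
clock: 50.5
tool_pos: [0.4997, 0.1566, 0.1605]
orientation: [180.0, -0.0, 78.0]
force: [0.4, 0.2, -0.2]
opening: 0.0221
gripper_force: 0.0
```

Emit:
send_rows(deltas=[[[0.0035, 0, -0.0066], 0], [[0.007, 0, -0.0132], 0], [[0.0105, 0, -0.02], 0], [[0.014, 0, -0.0265], 0], [[0.0175, 0, -0.033], 0]])

```text
clock: 50.92
tool_pos: [0.5026, 0.1704, 0.187]
orientation: [180.0, -0.0, 78.0]
force: [0.3, 0.6, 0.9]
opening: 0.0218
gripper_force: 0.0
```

```bash
cat >> h.py <<'E'
def look():
    o=ctrl.get_obs();print(np.round(o["tool_pos"],4),np.round(o["force"],1),round(float(o["opening"]),4))
    for n in ("scene","top","wrist"):
        q=ctrl.snapshot(n)
        print(n,"mush",[(round(e["conf"],2),*px(e).round(0)) for e in ctrl.boxes_of(q,"mushroom1") if e["conf"]>.2])
        for t in ("scoop","carton"):
          for e in ctrl.cut_out(q,t)[:3]:
            ys,xs=np.nonzero(e["pixels"]);print("   ",t,round(e["conf"],2),px(e).round(0),(xs.min(),xs.max(),ys.min(),ys.max()))
E
python3 - <<'E'
from h import *
look()
E
```

```text
[0.5026 0.1704 0.187 ] [0.3 0.6 0.9] 0.0218
scene mush [(0.87, np.float64(413.0), np.float64(295.0)), (0.76, np.float64(410.0), np.float64(269.0)), (0.76, np.float64(435.0), np.float64(296.0)), (0.74, np.float64(422.0), np.float64(316.0)), (0.64, np.float64(399.0), np.float64(292.0))]
    scoop 0.71 [406. 284.] (np.int64(377), np.int64(443), np.int64(252), np.int64(333))
    carton 0.95 [528. 389.] (np.int64(491), np.int64(562), np.int64(325), np.int64(449))
    carton 0.93 [437. 323.] (np.int64(374), np.int64(476), np.int64(261), np.int64(365))
    carton 0.73 [478. 190.] (np.int64(441), np.int64(518), np.int64(138), np.int64(246))
top mush []
    scoop 0.56 [441. 205.] (np.int64(399), np.int64(472), np.int64(170), np.int64(245))
    scoop 0.5 [267. 227.] (np.int64(267), np.int64(269), np.int64(227), np.int64(230))
    carton 0.95 [198. 195.] (np.int64(186), np.int64(226), np.int64(174), np.int64(260))
    carton 0.61 [122. 160.] (np.int64(93), np.int64(153), np.int64(119), np.int64(195))
    carton 0.49 [181. 414.] (np.int64(174), np.int64(183), np.int64(403), np.int64(423))
wrist mush [(0.93, np.float64(413.0), np.float64(65.0)), (0.86, np.float64(253.0), np.float64(14.0)), (0.78, np.float64(383.0), np.float64(15.0)), (0.73, np.float64(317.0), np.float64(39.0)), (0.61, np.float64(228.0), np.float64(70.0))]
    scoop 0.55 [324. 182.] (np.int64(131), np.int64(513), np.int64(0), np.int64(395))
    carton 0.68 [485.  74.] (np.int64(86), np.int64(564), np.int64(0), np.int64(207))
```

Emit:
send_rows(deltas=[[[0.003, 0, -0.0042], 0], [[0.0056, 0, -0.0084], 0], [[0.0084, 0, -0.0126], 0], [[0.011, 0, -0.0168], 0], [[0.014, 0, -0.021], 0]])

```text
clock: 51.93
tool_pos: [0.5049, 0.1812, 0.2036]
orientation: [180.0, -0.0, 78.0]
force: [-0.2, 0.0, 0.6]
opening: 0.022
gripper_force: 0.0
```

Run:
```python
from h import *
look()
```

```text
[0.5049 0.1812 0.2036] [-0.2  0.   0.6] 0.022
scene mush [(0.86, np.float64(420.0), np.float64(318.0)), (0.8, np.float64(446.0), np.float64(305.0)), (0.78, np.float64(431.0), np.float64(332.0)), (0.76, np.float64(429.0), np.float64(314.0)), (0.74, np.float64(431.0), np.float64(292.0)), (0.68, np.float64(403.0), np.float64(356.0))]
    scoop 0.87 [406. 289.] (np.int64(378), np.int64(441), np.int64(254), np.int64(328))
    carton 0.75 [438. 321.] (np.int64(375), np.int64(476), np.int64(260), np.int64(365))
    carton 0.72 [476. 189.] (np.int64(441), np.int64(518), np.int64(134), np.int64(246))
    carton 0.57 [529. 388.] (np.int64(491), np.int64(561), np.int64(325), np.int64(449))
top mush []
    scoop 0.62 [227. 242.] (np.int64(220), np.int64(263), np.int64(224), np.int64(248))
    carton 0.78 [194. 189.] (np.int64(189), np.int64(220), np.int64(175), np.int64(259))
    carton 0.58 [121. 158.] (np.int64(93), np.int64(153), np.int64(119), np.int64(195))
wrist mush [(0.98, np.float64(371.0), np.float64(27.0)), (0.7, np.float64(399.0), np.float64(76.0)), (0.69, np.float64(316.0), np.float64(59.0)), (0.64, np.float64(238.0), np.float64(88.0)), (0.62, np.float64(268.0), np.float64(26.0))]
    scoop 0.95 [323. 192.] (np.int64(152), np.int64(492), np.int64(34), np.int64(395))
    carton 0.67 [364.  64.] (np.int64(106), np.int64(542), np.int64(0), np.int64(222))
```

Emit:
send_rows(deltas=[[[0.002, 0, -0.002], 0], [[0.004, 0, -0.004], 0], [[0.006, 0, -0.006], 0], [[0.0075, 0, -0.007], 0], [[0.009, 0, -0.008], 0]])

```text
clock: 52.95
tool_pos: [0.5064, 0.1882, 0.2097]
orientation: [180.0, -0.0, 78.0]
force: [-0.5, 0.1, 0.1]
opening: 0.0221
gripper_force: 0.0
```

Emit:
send_rows(deltas=[[[0, 0, 0], 0], [[0, 0, 0], 0], [[0, 0, 0], 0], [[0, 0, 0], 0], [[0, 0, 0], 0]], gripper=0)

```text
clock: 53.37
tool_pos: [0.5065, 0.1882, 0.2097]
orientation: [180.0, -0.0, 78.0]
force: [-0.0, 1.4, 2.1]
opening: 0.0201
gripper_force: 30.0
```

Run:
```python
from h import *
look()
w=ctrl.snapshot("wrist");q=ctrl.snapshot("scene");save(w,"tw");save(q,"ts")
```

```text
[0.5065 0.1882 0.2097] [-0.   1.4  2.1] 0.0201
scene mush [(0.68, np.float64(429.0), np.float64(292.0)), (0.64, np.float64(447.0), np.float64(309.0)), (0.6, np.float64(428.0), np.float64(311.0)), (0.57, np.float64(436.0), np.float64(333.0)), (0.56, np.float64(418.0), np.float64(320.0))]
    scoop 0.57 [406. 292.] (np.int64(379), np.int64(442), np.int64(254), np.int64(332))
    scoop 0.29 [418. 319.] (np.int64(408), np.int64(431), np.int64(311), np.int64(331))
    carton 0.76 [441. 325.] (np.int64(374), np.int64(478), np.int64(258), np.int64(366))
    carton 0.75 [477. 188.] (np.int64(440), np.int64(518), np.int64(133), np.int64(247))
    carton 0.71 [407. 288.] (np.int64(378), np.int64(442), np.int64(253), np.int64(330))
top mush [(0.51, np.float64(258.0), np.float64(230.0))]
    scoop 0.47 [259. 224.] (np.int64(219), np.int64(264), np.int64(221), np.int64(246))
    carton 0.7 [120. 158.] (np.int64(93), np.int64(153), np.int64(119), np.int64(195))
    carton 0.62 [215. 328.] (np.int64(209), np.int64(219), np.int64(319), np.int64(337))
    carton 0.59 [208. 252.] (np.int64(193), np.int64(253), np.int64(175), np.int64(258))
wrist mush [(0.98, np.float64(241.0), np.float64(103.0)), (0.97, np.float64(262.0), np.float64(37.0)), (0.95, np.float64(318.0), np.float64(74.0)), (0.59, np.float64(373.0), np.float64(38.0))]
    scoop 0.94 [324. 205.] (np.int64(159), np.int64(483), np.int64(50), np.int64(394))
    carton 0.71 [340.  54.] (np.int64(112), np.int64(535), np.int64(0), np.int64(234))
```

Run:
```python
from h import *
np.set_printoptions(precision=0,suppress=True)
w=ctrl.snapshot("wrist")
P0=np.array([.512,.2124]);u=np.array([.2028,.979]);n=np.array([.979,-.2028])
for th in (30,36,42,48):
  for ac in (55,67):
    c,s=np.cos(np.radians(th)),np.sin(np.radians(th)); out=[]
    for a,b,l in [(168,0,72),(168,0,-72),(34,30,72),(34,30,-72)]:
        A=(a-ac); S=(A*c+b*s)/1e3; Z=.092+(-A*s+b*c)/1e3
        out.append(proj(w,[*(P0+S*u+l/1e3*n),Z])[0])
    print(th,ac,np.ravel(out))
m=ctrl.cut_out(w,"scoop")[0]["pixels"]
for e in ctrl.boxes_of(w,"mushroom1"):
    print(round(e["conf"],2),px(e))
for r in range(45,240,15):
    x=np.nonzero(m[r])[0]; print(r,(x.min(),x.max(),len(x)) if len(x) else None)
```

```text
30 55 [436.  43. 202.  45. 477. 243. 163. 245.]
30 67 [438.  60. 201.  61. 480. 269. 161. 271.]
36 55 [431.  57. 207.  59. 478. 235. 162. 237.]
36 67 [433.  72. 206.  73. 482. 261. 158. 263.]
42 55 [427.  71. 212.  73. 479. 227. 161. 229.]
42 67 [429.  84. 210.  86. 484. 251. 156. 253.]
48 55 [423.  86. 216.  87. 479. 219. 161. 221.]
48 67 [425.  97. 214.  99. 485. 241. 155. 243.]
0.94 [374.  37.]
0.86 [394.  96.]
0.67 [318.  73.]
0.58 [262.  38.]
45 None
60 (np.int64(201), np.int64(439), 19)
75 (np.int64(198), np.int64(445), 38)
90 (np.int64(195), np.int64(448), 33)
105 (np.int64(192), np.int64(450), 33)
120 (np.int64(189), np.int64(454), 114)
135 (np.int64(184), np.int64(457), 181)
150 (np.int64(181), np.int64(462), 282)
165 (np.int64(178), np.int64(464), 287)
180 (np.int64(175), np.int64(468), 294)
195 (np.int64(171), np.int64(472), 302)
210 (np.int64(167), np.int64(475), 309)
225 (np.int64(163), np.int64(479), 317)
```

Emit:
send_rows(deltas=[[[0, 0, -0.006], 0], [[-0.001, 0, -0.014], 0], [[-0.002, 0, -0.022], 0], [[-0.004, 0, -0.03], 0], [[-0.006, 0, -0.038], 0]])

```text
clock: 54.63
tool_pos: [0.5048, 0.1824, 0.2402]
orientation: [-179.9, 0.1, 77.9]
force: [-0.2, -1.2, -3.4]
opening: 0.0196
gripper_force: 30.0
```

Emit:
send_rows(deltas=[[[0, 0, -0.004], 0], [[0, 0, -0.008], 0], [[0, 0, -0.012], 0], [[0, 0, -0.012], 0], [[0, 0, -0.012], 0]])

```text
clock: 55.05
tool_pos: [0.5056, 0.1837, 0.2499]
orientation: [180.0, -0.1, 78.0]
force: [-0.5, -0.4, -1.9]
opening: 0.0196
gripper_force: 30.0
```

Run:
```python
from h import *
look()
M=[];F=[]
for i in range(8): ctrl.snapshot("top");o=ctrl.get_obs();M.append(o["moment"]);F.append(o["force"])
print(np.mean(F,0),np.mean(M,0))
```

```text
[0.5056 0.1837 0.2499] [-0.5 -0.4 -1.9] 0.0196
scene mush [(0.79, np.float64(435.0), np.float64(328.0)), (0.71, np.float64(441.0), np.float64(294.0)), (0.54, np.float64(428.0), np.float64(319.0))]
    scoop 0.94 [410. 278.] (np.int64(377), np.int64(444), np.int64(241), np.int64(329))
    carton 0.81 [477. 182.] (np.int64(441), np.int64(517), np.int64(118), np.int64(246))
    carton 0.76 [423. 329.] (np.int64(375), np.int64(476), np.int64(266), np.int64(365))
    carton 0.65 [528. 389.] (np.int64(491), np.int64(561), np.int64(325), np.int64(449))
top mush []
    scoop 0.68 [434. 207.] (np.int64(399), np.int64(472), np.int64(170), np.int64(245))
    scoop 0.65 [225. 239.] (np.int64(213), np.int64(263), np.int64(221), np.int64(247))
    carton 0.94 [121. 156.] (np.int64(93), np.int64(153), np.int64(119), np.int64(195))
    carton 0.59 [212. 252.] (np.int64(195), np.int64(254), np.int64(175), np.int64(258))
    carton 0.51 [218. 330.] (np.int64(208), np.int64(224), np.int64(319), np.int64(346))
wrist mush [(0.89, np.float64(277.0), np.float64(30.0)), (0.73, np.float64(367.0), np.float64(32.0)), (0.64, np.float64(394.0), np.float64(60.0)), (0.57, np.float64(320.0), np.float64(74.0)), (0.55, np.float64(247.0), np.float64(62.0))]
    scoop 0.97 [319. 195.] (np.int64(161), np.int64(482), np.int64(61), np.int64(395))
    carton 0.82 [338.  52.] (np.int64(146), np.int64(502), np.int64(0), np.int64(209))
    carton 0.78 [  5. 140.] (np.int64(0), np.int64(19), np.int64(121), np.int64(159))
[ 0.13582476 -0.31847875 -2.35883713] [-0.25651681 -0.07720971 -0.01624228]
```

Run:
```python
from h import *
plan([(.500,.16,.345,78,1),(.455,-.2725,.33,-14,6)])
```

```text
[[[-0.006,-0.0001,-0.0239],-0.0],[[-0.0119,-0.0002,-0.0478],-0.0],[[-0.0179,-0.0002,-0.0716],-0.001],[[-0.0238,-0.0003,-0.0955],-0.001],[[-0.0298,-0.0004,-0.1194],-0.001]]
[[[-0.018,0.0019,0.0006],0.034],[[-0.036,0.0038,0.0012],0.068],[[-0.0541,0.0057,0.0019],0.102],[[-0.0721,0.0076,0.0025],0.136],[[-0.0901,0.0095,0.0031],0.17]]
[[[-0.0169,0.0066,0.0006],0.034],[[-0.0338,0.0132,0.0013],0.068],[[-0.0506,0.0197,0.0019],0.103],[[-0.0675,0.0263,0.0026],0.137],[[-0.0844,0.0329,0.0032],0.171]]
[[[-0.0145,0.0108,0.0006],0.034],[[-0.029,0.0217,0.0012],0.068],[[-0.0436,0.0325,0.0019],0.102],[[-0.0581,0.0434,0.0025],0.136],[[-0.0726,0.0542,0.0031],0.17]]
[[[-0.0111,0.0143,0.0006],0.034],[[-0.0223,0.0286,0.0012],0.068],[[-0.0334,0.0428,0.0019],0.103],[[-0.0446,0.0571,0.0025],0.137],[[-0.0557,0.0714,0.0031],0.171]]
[[[-0.007,0.0167,0.0006],0.034],[[-0.014,0.0334,0.0013],0.068],[[-0.0209,0.0502,0.0019],0.102],[[-0.0279,0.0669,0.0026],0.136],[[-0.0349,0.0836,0.0032],0.17]]
[[[-0.0023,0.018,0.0006],0.034],[[-0.0046,0.0359,0.0012],0.068],[[-0.0069,0.0539,0.0019],0.103],[[-0.0092,0.0718,0.0025],0.137],[[-0.0115,0.0898,0.0031],0.171]]
end [  0.455   -0.2725   0.33   -14.0291]
```

Emit:
send_rows(deltas=[[[0, 0, -0.015], 0], [[0, 0, -0.04], 0], [[-0.005, 0, -0.068], 0], [[-0.015, 0, -0.095], 0], [[-0.03, 0, -0.1194], 0]])

```text
clock: 56.47
tool_pos: [0.5005, 0.1601, 0.3463]
orientation: [180.0, -0.0, 78.0]
force: [0.3, 0.0, -1.6]
opening: 0.0199
gripper_force: 30.0
```

Emit:
send_rows(deltas=[[[-0.018, 0.002, 0], 0.034], [[-0.036, 0.004, 0.001], 0.068], [[-0.054, 0.0057, 0.002], 0.102], [[-0.072, 0.0076, 0.0025], 0.136], [[-0.09, 0.0095, 0.003], 0.17]])

```text
clock: 56.88
tool_pos: [0.4925, 0.0872, 0.3427]
orientation: [180.0, -0.0, 62.5]
force: [0.0, 0.1, -2.6]
opening: 0.0201
gripper_force: 30.0
```

Emit:
send_rows(deltas=[[[-0.017, 0.0066, 0], 0.034], [[-0.034, 0.013, 0.001], 0.068], [[-0.05, 0.02, 0.002], 0.103], [[-0.0675, 0.0263, 0.0026], 0.137], [[-0.0844, 0.033, 0.003], 0.171]])

```text
clock: 57.3
tool_pos: [0.4849, 0.015, 0.3403]
orientation: [-180.0, -0.0, 47.1]
force: [-0.3, 0.3, -2.3]
opening: 0.0199
gripper_force: 30.0
```

Emit:
send_rows(deltas=[[[-0.0145, 0.011, 0], 0.034], [[-0.029, 0.0217, 0.001], 0.068], [[-0.0436, 0.0325, 0.002], 0.102], [[-0.058, 0.0434, 0.0025], 0.136], [[-0.0726, 0.0542, 0.003], 0.17]])

```text
clock: 57.72
tool_pos: [0.4774, -0.057, 0.3379]
orientation: [180.0, -0.0, 31.8]
force: [0.4, -0.6, -1.1]
opening: 0.0199
gripper_force: 30.0
```

Emit:
send_rows(deltas=[[[-0.011, 0.0143, 0], 0.034], [[-0.0223, 0.0286, 0.001], 0.068], [[-0.0334, 0.0428, 0.002], 0.103], [[-0.0446, 0.057, 0.0025], 0.137], [[-0.0557, 0.0714, 0.003], 0.171]])

```text
clock: 58.13
tool_pos: [0.4698, -0.1291, 0.3355]
orientation: [-180.0, -0.0, 16.4]
force: [0.9, -0.0, -2.0]
opening: 0.0201
gripper_force: 30.0
```

Emit:
send_rows(deltas=[[[-0.007, 0.0167, 0], 0.034], [[-0.014, 0.0334, 0.001], 0.068], [[-0.021, 0.05, 0.002], 0.102], [[-0.028, 0.067, 0.0026], 0.136], [[-0.035, 0.0836, 0.003], 0.17]])

```text
clock: 58.55
tool_pos: [0.4621, -0.2012, 0.3331]
orientation: [-180.0, -0.0, 1.1]
force: [0.5, 0.4, -1.8]
opening: 0.0199
gripper_force: 30.0
```

Emit:
send_rows(deltas=[[[-0.0023, 0.018, 0], 0.034], [[-0.0046, 0.036, 0.001], 0.068], [[-0.007, 0.054, 0.002], 0.103], [[-0.0092, 0.072, 0.0025], 0.137], [[-0.0115, 0.09, 0.003], 0.171]])

```text
clock: 58.97
tool_pos: [0.4545, -0.2734, 0.3307]
orientation: [-180.0, -0.0, -14.3]
force: [0.1, -0.5, -2.3]
opening: 0.0198
gripper_force: 30.0
```

Run:
```python
from h import *
look()
w=ctrl.snapshot("wrist");q=ctrl.snapshot("scene");t=ctrl.snapshot("top");save(w,"fw");save(q,"fs");save(t,"ft")
r=lambda a,s:cv2.resize(a[:,:,::-1],s,interpolation=cv2.INTER_CUBIC)
cv2.imwrite("pics/comp.png",np.vstack([np.hstack([r(w["color"],(400,300)),r(q["color"][250:370,350:510],(400,300))]),np.hstack([r(t["color"][155:275,150:310],(400,300)),r(q["color"][170:320,90:290],(400,300))])]))
```

```text
[ 0.4545 -0.2734  0.3307] [ 0.1 -0.5 -2.3] 0.0198
scene mush [(0.83, np.float64(425.0), np.float64(330.0)), (0.75, np.float64(415.0), np.float64(284.0)), (0.61, np.float64(397.0), np.float64(318.0)), (0.54, np.float64(426.0), np.float64(314.0))]
    scoop 0.97 [200. 194.] (np.int64(162), np.int64(233), np.int64(151), np.int64(235))
    carton 0.93 [474. 180.] (np.int64(441), np.int64(518), np.int64(117), np.int64(246))
    carton 0.78 [526. 388.] (np.int64(492), np.int64(561), np.int64(326), np.int64(449))
    carton 0.72 [426. 306.] (np.int64(374), np.int64(477), np.int64(256), np.int64(366))
top mush [(0.77, np.float64(214.0), np.float64(203.0)), (0.63, np.float64(211.0), np.float64(238.0)), (0.54, np.float64(235.0), np.float64(195.0)), (0.53, np.float64(214.0), np.float64(221.0)), (0.47, np.float64(228.0), np.float64(249.0))]
    scoop 0.64 [446. 259.] (np.int64(441), np.int64(451), np.int64(256), np.int64(263))
    carton 0.97 [205. 220.] (np.int64(177), np.int64(254), np.int64(175), np.int64(263))
    carton 0.93 [120. 156.] (np.int64(93), np.int64(154), np.int64(119), np.int64(195))
    carton 0.75 [196. 367.] (np.int64(149), np.int64(240), np.int64(317), np.int64(424))
wrist mush []
    scoop 0.8 [325. 194.] (np.int64(162), np.int64(482), np.int64(61), np.int64(394))
```

View pics/comp.png

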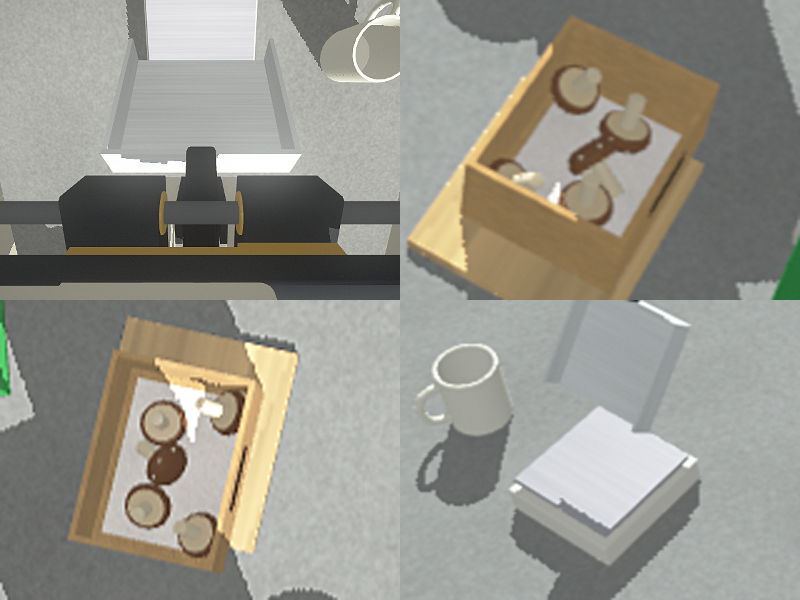

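Run:
```python
from h import *
from scipy.optimize import least_squares
np.set_printoptions(precision=3,suppress=True)
w=ctrl.snapshot("wrist");o=ctrl.get_obs();print(o["tool_pos"],o["orientation"])
T=o["tool_pos"];y=np.radians(o["orientation"][2]);u=np.array([np.cos(y),np.sin(y)]);n=np.array([u[1],-u[0]])
# scoop coords: x from origin, b height over underside, l lateral (right +)
pts=[(67,4,-68),(67,4,68),(67,30,-72),(67,30,72),(-67,30,-72),(-67,30,72)]
obs=np.array([(216,96),(429,96),(211,63),(430,63),(165,243),(480,243)],float)
def world(p,q):
    th,S0,Z0,L=p; x,b,l=q;c,s=np.cos(th),np.sin(th)
    S=S0+(x*c+b*s)/1e3;Z=Z0+(-x*s+b*c)/1e3
    return np.r_[T[:2]+S*u+(L+l/1e3)*n,T[2]+Z]
f=lambda p:(np.concatenate([proj(w,world(p,q)) for q in pts])-obs).ravel()
r=least_squares(f,[.7,.09,-.15,0]);p=r.x
print("theta",np.degrees(p[0]),p[1:],"res",r.fun)
print("lip",world(p,(67,0,0)),"grip",world(p,(-105,30,0))-T)
th=p[0];# handle centreline at finger location S=0
a=(0-p[1])/np.cos(th)*1e3-30*np.tan(th);print("x on handle at S=0",a,"z rel TCP",p[2]+(-a*np.sin(th)+30*np.cos(th))/1e3)
```

```text
[ 0.455 -0.273  0.331] [180.     -0.007 -14.104]
theta 47.440612154467175 [ 0.047 -0.15   0.   ] res [ 7.013  0.501 -8.648  0.386 -2.994 -0.726  5.405 -0.835 -1.014  0.428
  0.359  0.108]
lip [ 0.544 -0.296  0.131] grip [-0.002  0.    -0.052]
x on handle at S=0 -102.15889586780364 z rel TCP -0.05445114486075754
```

Run:
```python
from h import *
q=ctrl.snapshot("scene")
c=onz(q,[(146.5,263.5),(189,223),(238.5,250),(193.5,285)],.05);print(c,c.mean(0))
s=cv2.imread("pics/fs.png");t=cv2.imread("pics/ft.png")
for n,p,im in(("scene",q,s),):
    g=cv2.cvtColor(im,cv2.COLOR_BGR2HSV);m=((g[...,2]>205)&(g[...,1]<25)).astype(np.uint8);m[:215]=0;m[300:]=0;m[:,:140]=0;m[:,250:]=0
    k=max(cv2.findContours(m,0,1)[0],key=cv2.contourArea);r=cv2.minAreaRect(k);print(cv2.contourArea(k));h=cv2.approxPolyDP(cv2.convexHull(k),4,True)[:,0];print(h.tolist(),onz(p,h,.05))
O=np.array([.568,-.2995]);u=np.array([np.cos(np.radians(-14)),np.sin(np.radians(-14))])
L=O+.067*u
pt=lambda d,z:(*(L-d/1000*u),z,-14,1)
plan([pt(92.3,.256)[:4]+(2,),pt(92.3,.249),pt(115,.2305),pt(131.4,.2149),pt(145,.197),pt(155.5,.1771),pt(163,.157),pt(169,.1344)])
```

```text
[[ 0.63119711 -0.38221194]
 [ 0.47660258 -0.35357007]
 [ 0.5138142  -0.1947534 ]
 [ 0.6484311  -0.2447175 ]] [ 0.56751125 -0.29381323]
2598.5
[[189, 223], [238, 249], [195, 283], [148, 259]] [[ 0.47660258 -0.35357007]
 [ 0.51132189 -0.19734911]
 [ 0.64199298 -0.2443374 ]
 [ 0.61770682 -0.38647458]]
[[[0.0114,-0.0002,0.0093],-0.0],[[0.0228,-0.0004,0.0187],-0.0],[[0.0342,-0.0006,0.028],-0.001],[[0.0456,-0.0008,0.0374],-0.001],[[0.057,-0.001,0.0467],-0.001]]
[[[0.0114,-0.0002,0.0093],-0.0],[[0.0228,-0.0003,0.0186],-0.0],[[0.0341,-0.0005,0.028],-0.0],[[0.0455,-0.0006,0.0373],-0.0],[[0.0569,-0.0008,0.0466],-0.0]]
[[[0.0,-0.0,0.0018],-0.0],[[0.0,-0.0,0.0035],-0.0],[[0.0,-0.0,0.0053],-0.0],[[0.0,-0.0,0.007],-0.0],[[0.0,-0.0,0.0088],-0.0]]
[[[-0.0057,-0.0,0.0046],-0.0],[[-0.0113,-0.0,0.0092],-0.0],[[-0.017,-0.0,0.0139],-0.0],[[-0.0226,-0.0,0.0185],-0.0],[[-0.0283,-0.0,0.0231],-0.0]]
[[[-0.0041,-0.0,0.0039],-0.0],[[-0.0082,-0.0,0.0078],-0.0],[[-0.0123,-0.0,0.0117],-0.0],[[-0.0164,-0.0,0.0156],-0.0],[[-0.0205,-0.0,0.0195],-0.0]]
[[[-0.0034,-0.0,0.0045],-0.0],[[-0.0068,-0.0,0.009],-0.0],[[-0.0102,-0.0,0.0134],-0.0],[[-0.0136,-0.0,0.0179],-0.0],[[-0.017,-0.0,0.0224],-0.0]]
[[[-0.0026,-0.0,0.005],-0.0],[[-0.0053,-0.0,0.01],-0.0],[[-0.0079,-0.0,0.0149],-0.0],[[-0.0106,-0.0,0.0199],-0.0],[[-0.0132,-0.0,0.0249],-0.0]]
[[[-0.0019,-0.0,0.005],-0.0],[[-0.0037,-0.0,0.01],-0.0],[[-0.0056,-0.0,0.0151],-0.0],[[-0.0074,-0.0,0.0201],-0.0],[[-0.0093,-0.0,0.0251],-0.0]]
[[[-0.0015,-0.0,0.0056],-0.0],[[-0.003,-0.0,0.0113],-0.0],[[-0.0045,-0.0,0.0169],-0.0],[[-0.006,-0.0,0.0226],-0.0],[[-0.0075,-0.0,0.0282],-0.0]]
end [  0.469   -0.2748   0.1344 -14.0182]
```

Emit:
send_rows(deltas=[[[0.0114, 0, 0.0093], 0], [[0.0228, 0, 0.0187], 0], [[0.0342, 0, 0.028], 0], [[0.0456, -0.001, 0.0374], 0], [[0.057, -0.001, 0.0467], 0]])

```text
clock: 60.23
tool_pos: [0.5, -0.2832, 0.2918]
orientation: [-180.0, 0.1, -14.1]
force: [0.4, -0.3, -2.3]
opening: 0.0198
gripper_force: 30.0
```

Emit:
send_rows(deltas=[[[0.0114, 0, 0.0093], 0], [[0.0228, 0, 0.0187], 0], [[0.0342, 0, 0.028], 0], [[0.0456, -0.001, 0.0374], 0], [[0.057, -0.001, 0.0467], 0]])

```text
clock: 60.65
tool_pos: [0.5444, -0.2935, 0.255]
orientation: [180.0, 0.0, -14.1]
force: [-0.2, -0.2, -2.2]
opening: 0.0196
gripper_force: 30.0
```

Emit:
send_rows(deltas=[[[0, 0, 0.0018], 0], [[0, 0, 0.0035], 0], [[0, 0, 0.0053], 0], [[0, 0, 0.007], 0], [[0, 0, 0.0088], 0]])

```text
clock: 61.07
tool_pos: [0.5434, -0.2934, 0.2494]
orientation: [-180.0, -0.1, -14.1]
force: [0.6, -0.2, -1.4]
opening: 0.0195
gripper_force: 30.0
```

Emit:
send_rows(deltas=[[[-0.002, 0, 0.002], 0], [[-0.004, 0, 0.004], 0], [[-0.0065, 0, 0.006], 0], [[-0.009, 0, 0.008], 0], [[-0.012, 0, 0.01], 0]])

```text
clock: 61.48
tool_pos: [0.5347, -0.2913, 0.242]
orientation: [180.0, -0.2, -14.1]
force: [0.3, 1.1, 4.4]
opening: 0.0199
gripper_force: 30.0
```

Emit:
send_rows(deltas=[[[-0.0033, 0, 0.0026], 0], [[-0.0066, 0, 0.0052], 0], [[-0.01, 0, 0.008], 0], [[-0.013, 0, 0.0105], 0], [[-0.0164, 0, 0.0131], 0]])

```text
clock: 61.9
tool_pos: [0.5211, -0.2879, 0.231]
orientation: [180.0, -0.0, -14.1]
force: [-1.6, 0.9, 5.0]
opening: 0.02
gripper_force: 30.0
```

Emit:
send_rows(deltas=[[[-0.004, 0, 0.004], 0], [[-0.008, 0, 0.008], 0], [[-0.0123, 0, 0.0117], 0], [[-0.0164, 0, 0.0156], 0], [[-0.0205, 0, 0.0195], 0]])

```text
clock: 62.32
tool_pos: [0.5051, -0.2838, 0.2148]
orientation: [180.0, -0.0, -14.1]
force: [-1.4, 1.2, 3.8]
opening: 0.0201
gripper_force: 30.0
```

Run:
```python
from h import *
o=ctrl.get_obs();print(o["tool_pos"],o["force"],o["orientation"])
w=ctrl.snapshot("wrist");m=ctrl.cut_out(w,"scoop")[0]["pixels"];ys,xs=np.nonzero(m)
for r in range(ys.min(),260,20):
    x=np.nonzero(m[r])[0]; print(r,(x.min(),x.max(),len(x)) if len(x) else None)
```

```text
[ 0.50510413 -0.28382365  0.21484272] [-1.42699897  1.16887503  3.77868283] [ 1.79997193e+02 -1.70857232e-02 -1.41178750e+01]
0 (np.int64(180), np.int64(462), 30)
20 (np.int64(178), np.int64(465), 48)
40 (np.int64(176), np.int64(468), 293)
60 (np.int64(173), np.int64(469), 297)
80 (np.int64(171), np.int64(472), 302)
100 (np.int64(168), np.int64(474), 307)
120 (np.int64(166), np.int64(478), 313)
140 (np.int64(163), np.int64(480), 318)
160 (np.int64(160), np.int64(482), 323)
180 (np.int64(158), np.int64(484), 327)
200 (np.int64(156), np.int64(487), 332)
220 (np.int64(153), np.int64(489), 337)
240 (np.int64(156), np.int64(486), 331)
```

Rotating back up as intended; continue to flat.

Emit:
send_rows(deltas=[[[-0.0034, 0, 0.0045], 0], [[-0.0068, 0, 0.009], 0], [[-0.0102, 0, 0.0134], 0], [[-0.0136, 0, 0.018], 0], [[-0.017, 0, 0.0224], 0]])

```text
clock: 62.83
tool_pos: [0.4918, -0.2805, 0.1965]
orientation: [180.0, 0.0, -14.1]
force: [-3.5, 0.4, 3.8]
opening: 0.0197
gripper_force: 30.0
```

Emit:
send_rows(deltas=[[[-0.0026, 0, 0.005], 0], [[-0.0053, 0, 0.01], 0], [[-0.008, 0, 0.015], 0], [[-0.0106, 0, 0.02], 0], [[-0.0132, 0, 0.0249], 0]])

```text
clock: 63.25
tool_pos: [0.482, -0.2779, 0.1764]
orientation: [-180.0, 0.0, -14.1]
force: [-1.8, 1.0, 3.0]
opening: 0.0196
gripper_force: 30.0
```

Emit:
send_rows(deltas=[[[-0.002, 0, 0.005], 0], [[-0.0037, 0, 0.01], 0], [[-0.0056, 0, 0.015], 0], [[-0.0074, 0, 0.02], 0], [[-0.0093, 0, 0.025], 0]])

```text
clock: 63.67
tool_pos: [0.4748, -0.2761, 0.1565]
orientation: [-180.0, -0.0, -14.1]
force: [-2.0, 1.2, 1.5]
opening: 0.0198
gripper_force: 30.0
```

Emit:
send_rows(deltas=[[[-0.0015, 0, 0.0065], 0], [[-0.003, 0, 0.013], 0], [[-0.0045, 0, 0.0195], 0], [[-0.006, 0, 0.0235], 0], [[-0.0075, 0, 0.026], 0]])

```text
clock: 64.08
tool_pos: [0.4698, -0.2749, 0.1358]
orientation: [180.0, -0.1, -14.1]
force: [2.4, -0.7, 0.5]
opening: 0.0198
gripper_force: 30.0
```

Emit:
send_rows(deltas=[[[0, 0, 0.0005], 0], [[0, 0, 0.001], 0], [[0, 0, 0.0015], 0], [[0, 0, 0.002], 0], [[0, 0, 0.002], 0]])

```text
clock: 64.5
tool_pos: [0.4695, -0.2748, 0.1348]
orientation: [-180.0, -0.1, -14.1]
force: [0.9, -0.9, 0.5]
opening: 0.0197
gripper_force: 30.0
```

Run:
```python
from h import *
tilt();o=ctrl.get_obs();print(o["tool_pos"],o["force"],o["orientation"])
w=ctrl.snapshot("wrist");m=ctrl.cut_out(w,"scoop")[0]["pixels"];ys,xs=np.nonzero(m)
for r in range(ys.min(),300,25):
    x=np.nonzero(m[r])[0]; print(r,(x.min(),x.max(),len(x)) if len(x) else None)
```

```text
shift [(0.25, -44, -68), (0.22, 106, -71), (0.41, -218, 1)]
[ 0.46943828 -0.27475789  0.13478248] [ 0.73670873 -0.63781413  0.33041943] [-1.79999953e+02 -4.88412421e-02 -1.41100040e+01]
0 (np.int64(101), np.int64(541), 441)
25 (np.int64(106), np.int64(538), 433)
50 (np.int64(108), np.int64(534), 427)
75 (np.int64(112), np.int64(531), 420)
100 (np.int64(114), np.int64(529), 416)
125 (np.int64(118), np.int64(526), 409)
150 (np.int64(120), np.int64(522), 403)
175 (np.int64(123), np.int64(519), 397)
200 (np.int64(126), np.int64(516), 391)
225 (np.int64(130), np.int64(513), 384)
250 (np.int64(294), np.int64(349), 56)
275 (np.int64(295), np.int64(348), 54)
```

Emit:
send_rows(deltas=[[[0, 0, 0.0004], 0], [[0, 0, 0.0008], 0], [[0, 0, 0.0008], 0], [[0, 0, 0.0008], 0], [[0, 0, 0.0008], 0]])

```text
clock: 65.07
tool_pos: [0.4691, -0.2747, 0.1339]
orientation: [180.0, -0.0, -14.1]
force: [1.3, 0.2, 0.8]
opening: 0.0199
gripper_force: 30.0
```

Emit:
send_rows(deltas=[[[0, 0, 0], 0], [[0, 0, 0], 0], [[0, 0, 0], 0], [[0, 0, 0], 0], [[0, 0, 0], 0]], gripper=0.5)

```text
clock: 65.48
tool_pos: [0.4687, -0.2747, 0.1338]
orientation: [-180.0, 0.0, -14.1]
force: [-0.0, 0.2, 0.2]
opening: 0.0427
gripper_force: 0.0
```

Emit:
send_rows(deltas=[[[0, 0, -0.01], 0], [[0, 0, -0.03], 0], [[0, 0, -0.06], 0], [[0, 0, -0.1], 0], [[0, 0, -0.14], 0]])

```text
clock: 65.9
tool_pos: [0.4685, -0.2746, 0.2473]
orientation: [180.0, 0.1, -14.1]
force: [0.5, -0.7, 0.3]
opening: 0.0437
gripper_force: 0.0
```

Emit:
send_rows(deltas=[[[-0.02, -0.04, -0.02], 0], [[-0.03, -0.08, -0.04], 0], [[-0.04, -0.12, -0.06], 0], [[-0.04, -0.16, -0.08], 0], [[-0.04, -0.2, -0.1], 0]])

```text
clock: 66.32
tool_pos: [0.4763, -0.1105, 0.3278]
orientation: [-180.0, -0.1, -14.1]
force: [1.4, -0.6, -0.1]
opening: 0.044
gripper_force: 0.0
```

Run:
```python
from h import *
look()
b=cv2.imread("pics/top0.png");t=ctrl.snapshot("top")["color"][:,:,::-1]
d=cv2.absdiff(b,t).max(2)
for n,(x0,x1,y0,y1) in {"scoop":(385,485,160,275),"mug":(495,550,195,255),"block":(285,370,85,145),"bottle":(95,155,200,245),"green":(90,155,115,200)}.items():
    print(n,d[y0:y1,x0:x1].mean().round(1),(d[y0:y1,x0:x1]>40).mean().round(3))
A=cv2.cvtColor(b[160:275,385:485],6).astype(np.float32);B=cv2.cvtColor(t[160:275,385:485].copy(),6).astype(np.float32)
print(cv2.phaseCorrelate(A,B))
```

```text
[ 0.4763 -0.1105  0.3278] [ 1.4 -0.6 -0.1] 0.044
scene mush [(0.82, np.float64(426.0), np.float64(329.0)), (0.79, np.float64(418.0), np.float64(284.0)), (0.7, np.float64(428.0), np.float64(314.0)), (0.7, np.float64(440.0), np.float64(302.0)), (0.6, np.float64(398.0), np.float64(318.0))]
    carton 0.9 [527. 386.] (np.int64(491), np.int64(561), np.int64(325), np.int64(449))
    carton 0.87 [474. 180.] (np.int64(441), np.int64(518), np.int64(117), np.int64(247))
    carton 0.71 [424. 308.] (np.int64(374), np.int64(476), np.int64(257), np.int64(365))
top mush [(0.79, np.float64(208.0), np.float64(238.0)), (0.74, np.float64(227.0), np.float64(248.0)), (0.71, np.float64(215.0), np.float64(204.0)), (0.54, np.float64(215.0), np.float64(219.0))]
    scoop 0.75 [443. 205.] (np.int64(416), np.int64(473), np.int64(175), np.int64(264))
    carton 0.94 [204. 211.] (np.int64(177), np.int64(255), np.int64(175), np.int64(262))
    carton 0.74 [122. 158.] (np.int64(93), np.int64(153), np.int64(119), np.int64(195))
    carton 0.72 [197. 370.] (np.int64(149), np.int64(240), np.int64(318), np.int64(425))
wrist mush []
    scoop 0.92 [513.  71.] (np.int64(419), np.int64(625), np.int64(0), np.int64(243))
    scoop 0.18 [ 13. 264.] (np.int64(0), np.int64(40), np.int64(150), np.int64(321))
    carton 0.63 [ 13. 263.] (np.int64(0), np.int64(40), np.int64(147), np.int64(321))
    carton 0.41 [422. 140.] (np.int64(401), np.int64(580), np.int64(0), np.int64(158))
scoop 31.1 0.206
mug 13.0 0.0
block 23.0 0.172
bottle 31.2 0.226
green 43.2 0.453
((0.3111783326986952, -0.07564434361816552), 0.48196018087863923)
```

```bash
python3 -c "
from plant import ctrl
print(ctrl.close_job())"
```

```text
the job is handed in; nothing more can be done
None
```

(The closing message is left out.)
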